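Open the folding batch-sheet stand and hang the clipboard on it by its keyhole

TASK

Set up the batch-sheet stand on the confectioner's bench: lift its folded panel by the handle until it snaps over centre and stands fully open by itself. Then hang the clipboard on it: pass the big end of the keyhole over the screw head until the board lies against the panel, and pull the board down so that the screw is home at the end of the narrow slot. Leave the clipboard hanging straight and let go of it, with the stand still open and the other things on the bench left where they are.

Things in the scene. Friction and masses are not known exactly. Their poses are not given: they have to be found in the camera images.
- stand: base of the folding stand, bolted to the bench: dark steel frame 242 mm long (x), 220 mm wide (y), rails 12 mm high; at mid-length two side cheek plates, 63 mm high, carry small spring struts to the panel. Origin: centre of its underside; x points from the hinge edge (robot's side) to the handle edge. Hinge axis: along y at x = -108 mm, z = 22 mm.
- panel (a joint): angle of the stand's white-painted steel panel: 0 = folded flat, 0.47 rad (27 degrees) = fully open at its stop, sloping up away from the robot. 172 mm wide, 4 mm thick, reaching 222 mm from the hinge, 0.6 kg. Springs hold it at either end: some 12 N at the handle start it up, from about 0.25 rad it goes on by itself; open, it bears about 20 N square on the middle of its face.
- stand_handle (a point): middle of the panel's bow handle: straight round bar, 10 mm thick, across the panel (along y), free over 84 mm between its posts, axis 28 mm above the face, 46 mm up the panel from the screw. Axes move with the panel: x up the panel, z out of its face; the hinge axis lies 212 mm towards -x and 30 mm towards -z from here. Take it with the fingers closing along x.
- screw (a point): axis of the brass screw at the panel's face, 166 mm from the hinge, on the panel's middle line. Axes move with the panel: x up the panel, z straight out of the face, along the screw. Shank 5 mm thick, 9 mm long; on it a flat round head 14 mm in diameter, 5 mm thick (its top 14 mm above the face).
- clipboard: loose brown board, 170 mm long (x), 150 mm wide (y), 5 mm thick, 0.26 kg, lying face up; steel clip across it, steel plate with a keyhole at its top edge. Origin: centre of its underside; x points to the top edge, z out of the face. The keyhole goes right through: a round hole 22 mm in diameter, from which a slot 8 mm wide runs towards the top edge.
- clip_grip (a point): grip point in the clip's upright bar, 29 mm above the board's underside, 7 mm from the board's centre towards its top. Bar 14 mm thick (x), 80 mm wide (y), rounded top 38 mm above the underside; below 7 mm its foot is 32 x 100 mm. Take it square to the face, fingers closing along x. Axes as the clipboard's.
- hole (a point): centre of the keyhole's big round end, at the board's underside, 53 mm from the board's centre towards its top (46 mm from the clip bar). Axes as the clipboard's.
- slot_end (a point): where the screw's axis comes to rest when the board hangs locked: near the closed end of the slot, at the board's underside, 71 mm from the board's centre (18 mm from the hole's centre, towards the top edge). Axes as the clipboard's.
- weight_large: large hexagonal cast-iron weight, 56 mm across corners, 60 mm tall; a bystander. Origin: centre of its underside.
- weight_small: small hexagonal cast-iron weight, 42 mm across corners, 48 mm tall; a bystander. Origin: centre of its underside.
- jar: glass jar with a steel lid, 62 mm in diameter, 88 mm tall; a bystander. Origin: centre of its underside.
- scraper: bench scraper lying flat, steel blade 75 x 120 mm with a round wooden handle 26 mm thick; a bystander. Origin: at bench level, under the blade's centre.
- scoop: aluminium flour scoop, 220 mm long, 75 mm wide, about 75 mm tall; a bystander. Origin: at bench level, under the front of the back plate.
- bowl: steel bowl, 130 mm across the rim, 55 mm tall; a bystander. Origin: centre of its underside.
Things that resemble listed ones, but are neither listed nor needed, are in the scene too. What is shaped like the clipboard but purple is not meant.

How it is judged:
By the outcome, as a careful person would: the job done as asked, in the order asked, and still so for the second after the job is handed in, with the robot touching nothing.
It also fails if it takes over 64 s, if anything falls off the work surface, if the arm or the gripper's body presses on something with over 40 N, if the wrist force passes 120 N, or if a joint passes its speed limit or range.

ROBOT

A 7-joint arm with a two-finger parallel gripper is mounted at the origin on the work surface. World frame = base frame: x ahead of the robot, y to its left, z up, the work surface at z = 0. Lengths are in m, angles in rad, forces in N, time in s.
With the tool pointing down it reaches from about 0.425 to 0.95 m from the base axis. Payload 16.7 kg.
Tool frame: the origin (TCP) lies midway between the tips of the shut fingers; the grasp point (between the pads) lies hold_point_z behind it (hold_point_z is the distance from the TCP to the grasp point, in m); z points along the fingers, y is the direction in which the jaws open and shut (so a half turn about z gives the same grasp; the last joint's range is limited). The gripper opens to 94 mm and grips with 3 to 60 N. Pads are 16 mm wide; open, the fingers measure 119 mm over their backs; the gripper's body (75 mm by 177 mm) begins 78 mm behind the grasp point.
Start: joints at [-1.373, 0.426, 0.074, 1.606, -0.034, 1.111, -0.067], TCP at [0.229, 0.635, 0.205] pointing down, gripper open.
Joint ranges: [-2.85, 2.85], [-0.5, 2.14], [-1.23, 1.37], [0.21, 2.46], [-1.02, 4.16], [0.16, 2.05], [-2.73, 2.73]. Speed limits (rad/s): [1.89, 1.89, 2.39, 2.39, 3.01, 3.01, 3.01].

INTERFACE

Orientations are given as a unit quaternion [x, y, z, w].
In Python, from workcell import state, get_image, finish_job, hold_point_z gives the robot as it stands. The module is installed in compiled form; this text tells all that it offers.
- The arm moves only by the tool arm_command, never from a script. Its argument "motion" is a list that holds one entry, the list of rows, each a list of 5 numbers: the shift along the tool's x, y, z in mm, then the turn about the tool's z in rad, then the opening, from 0 (shut) to 1 (fully open). A call has 1 to 20 rows; each row shifts and turns the pose as measured when the row begins, along the tool's axes as they then stand; what a row does not reach is not made up. A row lasts 1/8 s, in which the tool goes at most 62.5 mm and 10.7 degrees, less where a joint would pass 70% of its speed; a pose out of reach is approached as far as the arm can. A call with a gripper value outside its range is refused whole. The fingers move at their own pace and stop on an object; "grip_force" is the grip in N (left out, the last holds). Time passes only in rows, so rows that do not move let the fingers close. It gives the time, the measured TCP pose, the force and the opening at its end, in the units of the state.
- state(): the state, without advancing time (a new reading comes with each control period).
- get_image(name): name is "side" or "top"; returns a dict with "frame" (480x640x3 uint8, red, green, blue), "range_z" (480x640 float32, m along the optical axis (not along the pixel's ray), 0 where there is no reading), "fx", "fy", "cx", "cy" (pixels), "view" (4x4, takes a point from world to camera coordinates). Camera axes: x right, y down, z forward; pixel columns grow to the right and rows downward; lengths in m; the calibration is good to about 2 mm. A picture is of the moment at which its call begins.
- finish_job(): hands the job in, once; it reports no verdict.
The state is a dict: "time_s": time; "qpos": joint angles; "qvel": joint speeds; "joint_efforts": joint torques, N m; "tool_pos": TCP position; "tcp_rot": TCP orientation; "force": force on the tool from outside, world axes, zero at the start; "moment": the same for the moment, N m; "width": finger opening in m.
Only numpy, scipy, OpenCV 4.12 (cv2) and the standard library are available. Lean on these libraries where they do the work, as an engineer would, in place of code of your own. Each camera call takes 0.05 s, during which the arm holds its last target.

## Working session

There is one attempt and no reset: what is moved stays moved. The work goes in short steps, Python scripts to look and compute and a tool call to move; the robot and the scene stay as the last step left them, time stands still between calls to the robot, and variables do not carry over. Pictures are saved under pics/ and viewed, and the job is handed in when it is done.

Besides the shell and the picture viewer there is one more tool, called as name(argument=value, ...), one argument or row to a line, values as JSON. arm_command: Moves the arm, as the interface text tells. Its arguments: {"type":"object","properties":{"motion":{"type":"array"},"grip_force":{"type":"number"}},"required":["motion"]}

```bash
mkdir -p pics
cat > h.py <<'E'
import numpy as np, cv2
from workcell import state, get_image, finish_job, hold_point_z
def grab(n,tag):
    im=get_image(n); np.savez(f'pics/{tag}.npz',**{k:np.array(v) for k,v in im.items()})
    cv2.imwrite(f'pics/{tag}.png',cv2.cvtColor(im['frame'],cv2.COLOR_RGB2BGR)); return im
def load(tag): return dict(np.load(f'pics/{tag}.npz'))
def ray(im,u,v):
    V=im['view'];R=V[:3,:3];t=V[:3,3]
    d=R.T@np.array([(u-im['cx'])/im['fx'],(v-im['cy'])/im['fy'],1.]); return -R.T@t,d
def onz(im,u,v,z):
    o,d=ray(im,u,v); return o+d*(z-o[2])/d[2]
def pt(im,u,v):
    o,d=ray(im,u,v); return o+d*float(im['range_z'][int(round(v)),int(round(u))])
def cloud(im):
    h,w=im['range_z'].shape;u,v=np.meshgrid(np.arange(w),np.arange(h));z=im['range_z']
    c=np.stack([(u-im['cx'])/im['fx']*z,(v-im['cy'])/im['fy']*z,z],-1)
    V=im['view'];return (c-V[:3,3])@V[:3,:3]
def proj(im,p):
    c=im['view'][:3,:3]@np.array(p)+im['view'][:3,3]; return im['fx']*c[0]/c[2]+im['cx'],im['fy']*c[1]/c[2]+im['cy']
E
python3 - <<'E'
from h import *
for n in('side','top'):
    im=grab(n,n+'0'); print(n,im['fx'],im['cx'],im['cy'],ray(im,320,240))
s=state();print(s,hold_point_z)
E
```

```text
side 451.3535868169382 326.4424212124831 236.1076615686381 (array([ 0.27005751, -0.85609388,  0.79102651]), array([ 0.20841802,  0.73663915, -0.64358588]))
top 610.0315939894515 317.4134771819959 235.24771886890156 (array([ 0.16854083, -0.06297912,  1.60473724]), array([ 0.22364591, -0.00627128, -0.97469064]))
{'time_s': 0.1, 'qpos': array([-1.37349692,  0.42666738,  0.07384334,  1.60656241, -0.03407481,
        1.11078687, -0.06708732]), 'qvel': array([-0.00058823, -0.00114881, -0.00211267, -0.00135276, -0.00062625,
        0.00059163, -0.00051572]), 'joint_efforts': array([ 7.49233790e-03, -9.37465882e+01,  3.67609955e+00, -4.55050457e+01,
       -4.86253167e-02,  1.68139214e-02,  8.50816991e-05]), 'tool_pos': array([0.22931702, 0.63442271, 0.20483818]), 'tcp_rot': array([ 1.72531808e-01,  9.85003774e-01, -5.80434974e-04, -5.06801575e-05]), 'force': array([0.64345834, 0.47649926, 0.39324709]), 'moment': array([-0.06116714,  0.03609291,  0.01533495]), 'width': 0.0939889277085746} 0.0188
```

View pics/top0.png

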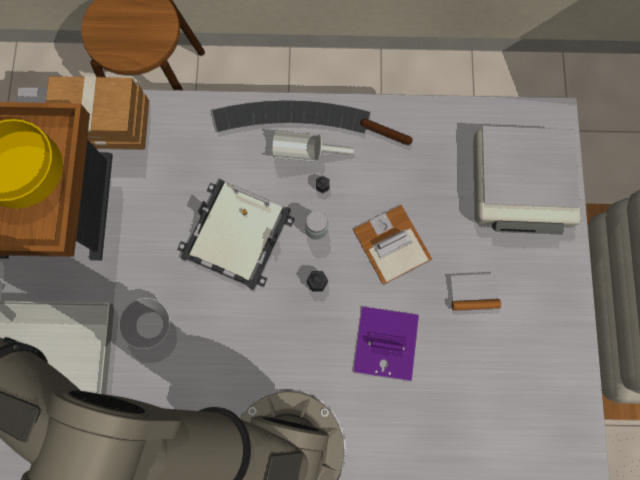

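View pics/side0.png

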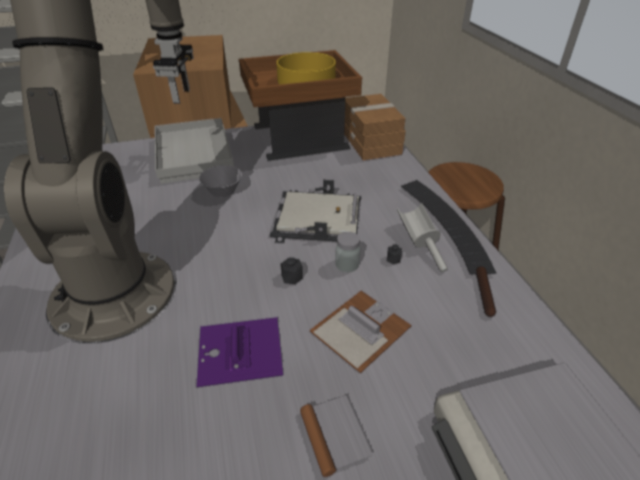

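The top view shows the stand at about (238,233) with its handle towards (250,195). The brown clipboard is at (392,243), with its top edge towards the upper left, and the purple decoy is at (387,343). I'll zoom in on both.

Run:
```python
from h import *
im=load('top0')
f=cv2.cvtColor(im['frame'],cv2.COLOR_RGB2BGR)
a=cv2.resize(f[165:305,165:305],(560,560),interpolation=cv2.INTER_CUBIC)
b=cv2.resize(f[195:295,340:445],(420,400),interpolation=cv2.INTER_CUBIC)
cv2.imwrite('pics/z1.png',a);cv2.imwrite('pics/z2.png',b)
# clipboard: orange-brown/cream in region
hsv=cv2.cvtColor(f,cv2.COLOR_BGR2HSV)
print(hsv[213,405],hsv[250,392],hsv[240,430],hsv[250,230],hsv[232,440])
C=cloud(im)
for p in [(405,213),(400,260),(230,250),(240,240),(450,240),(265,195)]: print(p,C[p[1],p[0]])
```

```text
[ 13 153 133] [  0   5 154] [  0   5 153] [ 28  26 187] [  6   8 152]
(405, 213) [ 0.61406533 -0.30264506  0.00951124]
(400, 260) [ 0.48431968 -0.28754925  0.0074653 ]
(230, 250) [0.49959393 0.16447088 0.02417548]
(240, 240) [0.5282553  0.13989629 0.01958028]
(450, 240) [ 0.54321067 -0.42444061  0.00062001]
(265, 195) [0.65999971 0.07956561 0.00209363]
```

View pics/z1.png

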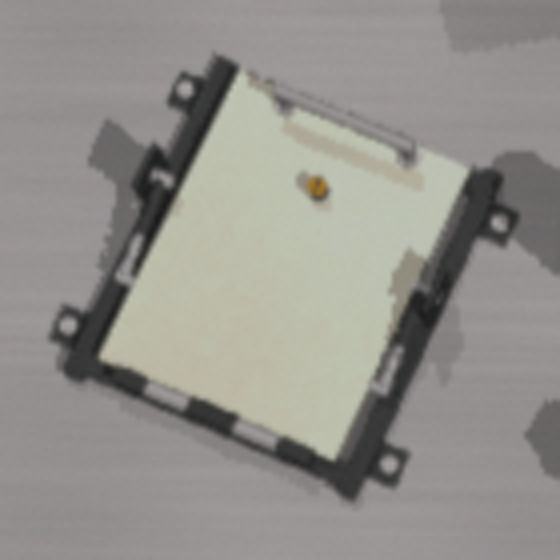

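View pics/z2.png

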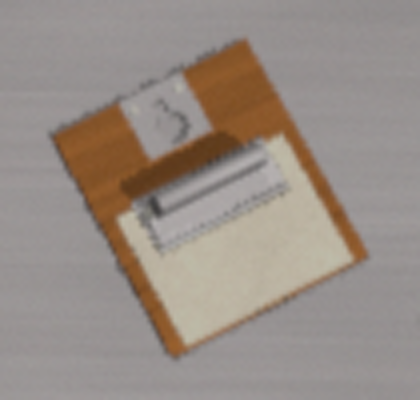

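```bash
cat > meas.py <<'E'
from h import *
im=load('top0')
f=cv2.cvtColor(im['frame'],cv2.COLOR_RGB2BGR); hsv=cv2.cvtColor(f,cv2.COLOR_BGR2HSV)
def rect(mask,z,box):
    u0,v0,u1,v1=box; m=np.zeros_like(mask); m[v0:v1,u0:u1]=mask[v0:v1,u0:u1]
    m=cv2.morphologyEx(m,cv2.MORPH_OPEN,np.ones((2,2),np.uint8))
    cs,_=cv2.findContours(m,cv2.RETR_EXTERNAL,cv2.CHAIN_APPROX_NONE)
    pts=np.concatenate([c for c in cs if cv2.contourArea(c)>20])[:,0,:]
    w=np.array([onz(im,u,v,z)[:2] for u,v in pts],np.float32)*1000
    return cv2.minAreaRect(w)
S=hsv[...,1]
b=((S>35)&(hsv[...,2]>60)).astype(np.uint8)*255
r=rect(b,.005,(340,195,445,295)); print('board',r,cv2.boxPoints(r))
p=((S>12)&(hsv[...,2]>130)&(hsv[...,0]>15)).astype(np.uint8)*255
r=rect(p,.024,(180,170,300,290)); print('panel',r,cv2.boxPoints(r))
# screw head: brass z=24+14
b2=((S>110)&(hsv[...,2]>90)).astype(np.uint8)*255; b2[:, :235]=0;b2[:,255:]=0;b2[:200]=0;b2[225:]=0
M=cv2.moments(b2); u,v=M['m10']/M['m00'],M['m01']/M['m00'];print('screw',u,v,onz(im,u,v,.038)*1000)
E
python3 meas.py
python3 - <<'E'
from h import *
im=load('top0')
z1=lambda u,v:(u/4+165-.4,v/4+165-.4)
a=onz(im,*z1(277,93),.055)*1000;b=onz(im,*z1(412,148),.055)*1000; print('handle',a,b,(a+b)/2)
z2=lambda u,v:(u/4+340-.4,v/4+195-.4)
for n,q in dict(barL=(158,208),barR=(268,158)).items(): print(n,onz(im,*z2(*q),.036)*1000)
for q in [(52,135),(247,40),(368,258),(175,357)]: print('corner',onz(im,*z2(*q),.005)*1000)
for q in [(175,128)]: print('hole',onz(im,*z2(*q),.005)*1000)
E
```

```text
board ((527.004638671875, -269.250732421875), (173.5235595703125, 152.39593505859375), 28.32191276550293) [[ 414.4784  -243.3359 ]
 [ 486.7788  -377.48947]
 [ 639.5309  -295.16556]
 [ 567.23047 -161.012  ]]
panel ((551.917236328125, 148.4894256591797), (173.3133087158203, 218.2714080810547), 67.56216430664062) [[417.96854  110.0482  ]
 [619.7155    26.738182]
 [685.86597  186.93065 ]
 [484.11896  270.24066 ]]
screw 243.75 211.375 [602.39823087 131.21505648  38.        ]
handle [662.01401948 158.33419739  55.        ] [625.69348504  67.31060225  55.        ] [643.85375226 112.82239982  55.        ]
barL [ 513.59021099 -228.96580082   36.        ]
barR [ 548.81873225 -301.98832948   36.        ]
corner [ 569.57140701 -160.86792381    5.        ]
corner [ 638.9250063 -293.7255656    5.       ]
corner [ 488.82928342 -372.47605812    5.        ]
corner [ 419.68980336 -242.89806796    5.        ]
hole [ 576.02753218 -244.08433215    5.        ]
```

```bash
cat >> h.py <<'E'
from scipy.spatial.transform import Rotation as Ro
def wrap(a): return (a+180)%360-180
def plan(target,yaw_deg,n,op,dp=0):
    "yaw = world angle of tool y; target TCP in mm"
    s=state();R=Ro.from_quat(s['tcp_rot']).as_matrix();p=s['tool_pos']*1000
    y0=np.degrees(np.arctan2(R[1,1],R[0,1])); dphi=-np.radians(wrap(yaw_deg-y0))/n
    d=(np.array(target)-p)/n; out=[]
    for i in range(n):
        Rc=R@Ro.from_rotvec([0,0,dphi*i]).as_matrix()
        l=Rc.T@d; out.append([round(l[0],1),round(l[1],1),round(l[2],1),round(dphi,3),op])
    print('pos',p.round(1),'yaw',round(y0,1),'tiltz',R[:,2].round(4),'step',np.linalg.norm(d).round(1),'F',s['force'].round(1),'w',round(s['width']*1000,1)); print(out)
E
python3 - <<'E'
from h import *
im=load('top0');C=cloud(im)
for p in [(80,110),(80,240),(60,170),(100,170),(100,250),(145,325)]: print(p,C[p[1],p[0]].round(3))
plan((400,400,205),30,8,1)
E
```

```text
(80, 110) [0.781 0.502 0.264]
(80, 240) [0.493 0.516 0.143]
(60, 170) [0.644 0.549 0.225]
(100, 170) [0.702 0.515 0.063]
(100, 250) [0.495 0.511 0.014]
(145, 325) [0.3   0.377 0.01 ]
pos [229.3 634.4 204.8] yaw 70.1 tiltz [-3.0e-04 -1.1e-03 -1.0e+00] step 36.2 F [0.6 0.5 0.4] w 94.0
[[np.float64(-30.0), np.float64(-20.3), np.float64(0.0), np.float64(0.088), 1], [np.float64(-31.7), np.float64(-17.6), np.float64(0.0), np.float64(0.088), 1], [np.float64(-33.1), np.float64(-14.8), np.float64(0.0), np.float64(0.088), 1], [np.float64(-34.3), np.float64(-11.8), np.float64(0.0), np.float64(0.088), 1], [np.float64(-35.2), np.float64(-8.8), np.float64(0.0), np.float64(0.088), 1], [np.float64(-35.8), np.float64(-5.7), np.float64(0.0), np.float64(0.088), 1], [np.float64(-36.2), np.float64(-2.5), np.float64(0.0), np.float64(0.088), 1], [np.float64(-36.2), np.float64(0.7), np.float64(0.0), np.float64(0.088), 1]]
```

arm_command(
  motion=[
    [[-30,-20,0,0.088,1],[-32,-18,0,0.088,1],[-33,-15,0,0.088,1],[-34,-12,0,0.088,1],[-35,-9,0,0.088,1],[-36,-6,0,0.088,1],[-36,-3,0,0.088,1],[-36,0,0,0.088,1]],
  ],
)

```text
time_s: 1.1
tool_pos: [0.3998, 0.3882, 0.2028]
tcp_rot: [0.513, 0.859, -0.002, -0.0]
force: [-0.4, 0.1, -0.2]
width: 0.094
```

Run:
```python
from h import *
plan((644,113,140),-22.4,10,1)
```

```text
pos [399.8 388.2 202.8] yaw 28.3 tiltz [-0.0024 -0.0038 -1.    ] step 37.3 F [-0.4  0.1 -0.2] w 94.0
[[np.float64(-35.8), np.float64(8.5), np.float64(6.3), np.float64(0.089), 1], [np.float64(-34.9), np.float64(11.6), np.float64(6.3), np.float64(0.089), 1], [np.float64(-33.7), np.float64(14.6), np.float64(6.3), np.float64(0.089), 1], [np.float64(-32.3), np.float64(17.6), np.float64(6.3), np.float64(0.089), 1], [np.float64(-30.6), np.float64(20.4), np.float64(6.3), np.float64(0.089), 1], [np.float64(-28.7), np.float64(23.0), np.float64(6.3), np.float64(0.089), 1], [np.float64(-26.6), np.float64(25.4), np.float64(6.3), np.float64(0.089), 1], [np.float64(-24.2), np.float64(27.7), np.float64(6.3), np.float64(0.089), 1], [np.float64(-21.7), np.float64(29.7), np.float64(6.3), np.float64(0.089), 1], [np.float64(-19.0), np.float64(31.5), np.float64(6.3), np.float64(0.089), 1]]
```

arm_command(
  motion=[
    [[-36,8,6,0.089,0.35],[-35,12,6,0.089,0.35],[-34,15,6,0.089,0.35],[-32,18,6,0.089,0.35],[-31,20,6,0.089,0.35],[-29,23,6,0.089,0.35],[-27,25,6,0.089,0.35],[-24,28,6,0.089,0.35],[-22,30,6,0.089,0.35],[-19,31,6,0.089,0.35]],
  ],
)

```text
time_s: 2.35
tool_pos: [0.6473, 0.0815, 0.1433]
tcp_rot: [0.849, 0.529, -0.0, 0.001]
force: [-0.9, 0.0, -0.7]
width: 0.033
```

Run:
```python
from h import *
plan((644,113,38),-22.4,5,.35)
grab('side','side1')
im=load('side1');f=cv2.cvtColor(im['frame'],cv2.COLOR_RGB2BGR)
cv2.imwrite('pics/z3.png',cv2.resize(f[130:260,250:400],(750,600*130//120*1),interpolation=cv2.INTER_CUBIC)[:600])
```

```text
pos [647.3  81.5 143.3] yaw -26.2 tiltz [ 7.0e-04 -2.6e-03 -1.0e+00] step 22.0 F [-0.9  0.  -0.7] w 33.0
[[np.float64(5.4), np.float64(-3.4), np.float64(21.0), np.float64(-0.013), 0.35], [np.float64(5.4), np.float64(-3.3), np.float64(21.0), np.float64(-0.013), 0.35], [np.float64(5.5), np.float64(-3.3), np.float64(21.0), np.float64(-0.013), 0.35], [np.float64(5.5), np.float64(-3.2), np.float64(21.0), np.float64(-0.013), 0.35], [np.float64(5.6), np.float64(-3.1), np.float64(21.0), np.float64(-0.013), 0.35]]
```

View pics/z3.png

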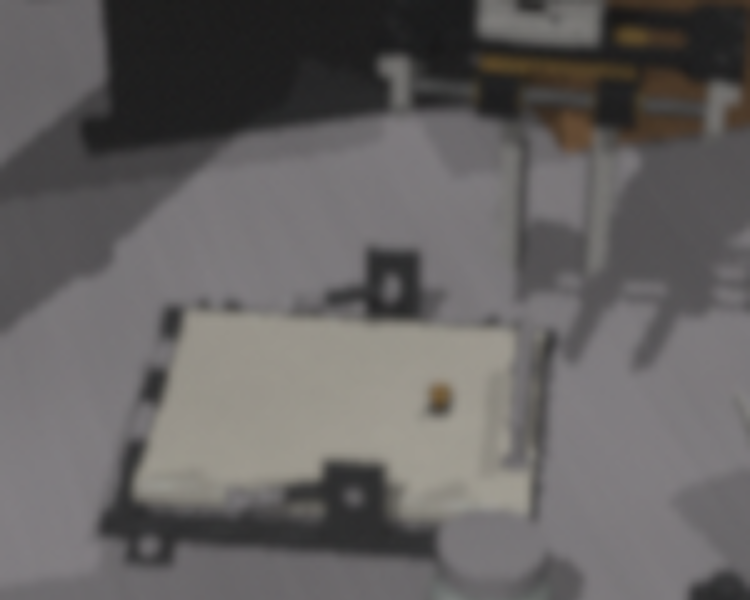

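The gripper hangs above and beyond the handle, overshot by about 32 mm in y. The brass screw is at crop (440,395) and the handle at crop (515,400). I'll correct and settle before descending.

arm_command(
  motion=[
    [[13,-8,10,-0.03,0.35],[9,-5,10,-0.02,0.35],[4,-2,0,-0.01,0.35],[0,0,0,0,0.35]],
  ],
)

```text
time_s: 2.9
tool_pos: [0.6465, 0.1059, 0.121]
tcp_rot: [0.835, 0.55, -0.001, 0.003]
force: [-0.0, 0.5, -0.5]
width: 0.0329
```

Run:
```python
from h import *
plan((644,113,38),-22.4,4,.35)
```

```text
pos [646.5 105.9 121. ] yaw -23.3 tiltz [ 6.0e-04 -5.7e-03 -1.0e+00] step 20.8 F [-0.   0.5 -0.5] w 32.9
[[np.float64(1.5), np.float64(-1.3), np.float64(20.7), np.float64(-0.004), 0.35], [np.float64(1.5), np.float64(-1.3), np.float64(20.7), np.float64(-0.004), 0.35], [np.float64(1.5), np.float64(-1.3), np.float64(20.7), np.float64(-0.004), 0.35], [np.float64(1.5), np.float64(-1.3), np.float64(20.7), np.float64(-0.004), 0.35]]
```

arm_command(
  motion=[
    [[2,-1,20,0,0.35],[2,-1,20,0,0.35],[1,-1,20,0,0.35],[1,-1,14,0,0.35],[0,0,5,0,0.35],[0,0,0,0,0.35]],
  ],
)

```text
time_s: 3.65
tool_pos: [0.6443, 0.1129, 0.0357]
tcp_rot: [0.835, 0.55, -0.002, 0.002]
force: [1.0, -0.7, 0.8]
width: 0.0328
```

Run:
```python
from h import *
plan((644,113,37),-22.4,1,.35)
grab('side','side2')
im=load('side2');f=cv2.cvtColor(im['frame'],cv2.COLOR_RGB2BGR)
cv2.imwrite('pics/z4.png',cv2.resize(f[130:250,250:400],(750,600),interpolation=cv2.INTER_CUBIC)[:600])
```

```text
pos [644.3 112.9  35.7] yaw -23.3 tiltz [-7.0e-04 -6.2e-03 -1.0e+00] step 1.3 F [ 1.  -0.7  0.8] w 32.8
[[np.float64(-0.0), np.float64(-0.4), np.float64(-1.3), np.float64(-0.016), 0.35]]
```

View pics/z4.png

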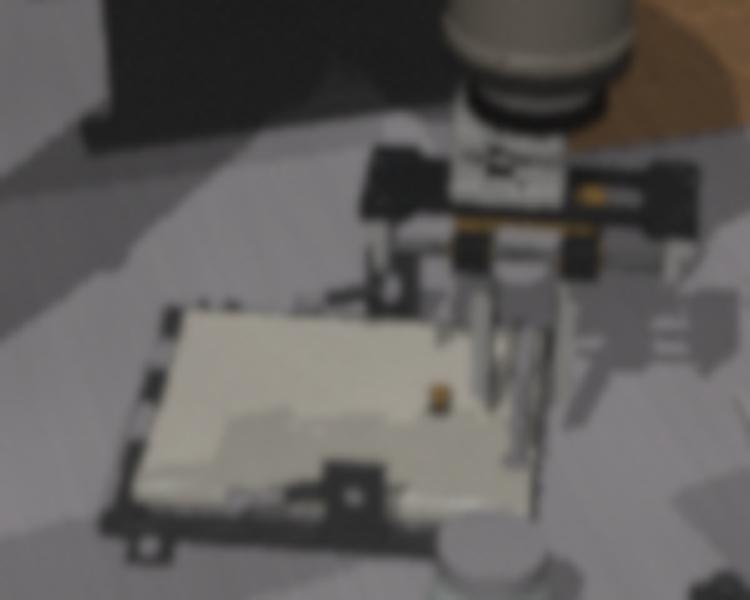

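The fingers straddle the handle bar at crop (525,400), clear of the screw. Closing on it.

arm_command(
  motion=[
    [[0,0,0,0,0],[0,0,0,0,0],[0,0,0,0,0],[0,0,0,0,0]],
  ],
  grip_force=30,
)

```text
time_s: 4.2
tool_pos: [0.6448, 0.1132, 0.0374]
tcp_rot: [0.835, 0.55, -0.001, 0.002]
force: [1.5, -0.1, -5.5]
width: 0.0093
```

arm_command(
  motion=[
    [[0,-1,-8,0,0],[0,-2,-12,0,0],[0,-3,-12,0,0],[0,-4,-12,0,0]],
  ],
)

```text
time_s: 4.7
tool_pos: [0.6342, 0.1176, 0.083]
tcp_rot: [0.835, 0.55, -0.002, 0.002]
force: [-2.2, 1.0, -2.2]
width: 0.0091
```

arm_command(
  motion=[
    [[0,-5,-12,0,0],[0,-5,-12,0,0],[0,-6,-11,0,0],[0,-6,-10,0,0],[0,-3,-4,0,0],[0,0,0,0,0]],
  ],
)

```text
time_s: 5.45
tool_pos: [0.6104, 0.1256, 0.1369]
tcp_rot: [0.836, 0.549, -0.001, 0.004]
force: [-4.6, 4.4, -4.8]
width: 0.009
```

Run:
```python
from h import *
grab('side','side3');grab('top','top3')
im=load('side3');f=cv2.cvtColor(im['frame'],cv2.COLOR_RGB2BGR)
cv2.imwrite('pics/z5.png',cv2.resize(f[120:240,250:400],(750,600),interpolation=cv2.INTER_CUBIC)[:600])
```

```text
(no output)
```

View pics/z5.png

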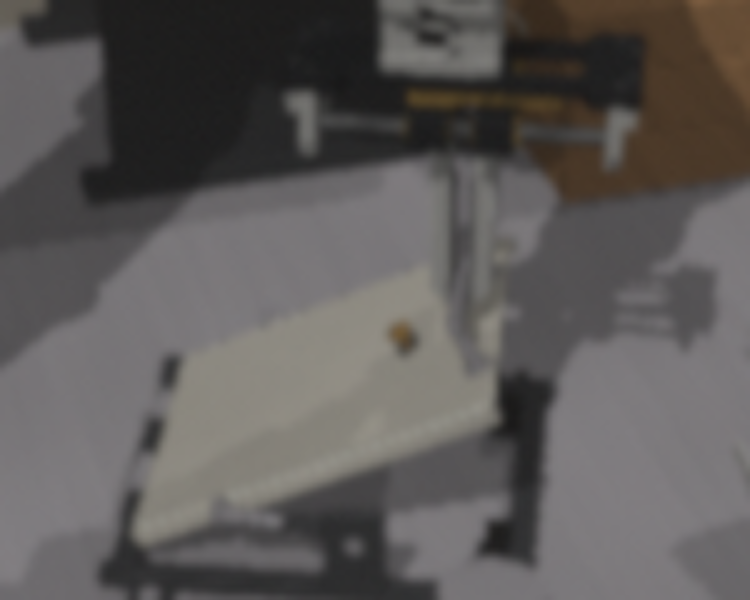

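The panel looks fully open in crop z5, with the screw at (402,335). Releasing the handle and backing straight up.

arm_command(
  motion=[
    [[0,0,0,0,0.25],[0,0,0,0,0.25],[0,0,-5,0,0.25],[0,0,-20,0,0.25],[0,0,-30,0,0.25],[0,0,-30,0,0.25],[0,0,-10,0,0.25]],
  ],
)

```text
time_s: 6.42
tool_pos: [0.6104, 0.1269, 0.2403]
tcp_rot: [0.836, 0.549, 0.0, 0.004]
force: [0.1, -0.3, 1.0]
width: 0.0233
```

Run:
```python
from h import *
plan((548,-200,215),-61.7,11,1)
```

```text
pos [610.4 126.9 240.3] yaw -23.4 tiltz [ 0.0051 -0.0061 -1.    ] step 30.3 F [ 0.1 -0.3  1. ] w 23.3
[[np.float64(-29.5), np.float64(6.6), np.float64(2.5), np.float64(0.061), 1], [np.float64(-29.1), np.float64(8.4), np.float64(2.5), np.float64(0.061), 1], [np.float64(-28.5), np.float64(10.1), np.float64(2.5), np.float64(0.061), 1], [np.float64(-27.8), np.float64(11.8), np.float64(2.5), np.float64(0.061), 1], [np.float64(-27.1), np.float64(13.5), np.float64(2.5), np.float64(0.061), 1], [np.float64(-26.2), np.float64(15.1), np.float64(2.5), np.float64(0.061), 1], [np.float64(-25.2), np.float64(16.7), np.float64(2.5), np.float64(0.061), 1], [np.float64(-24.2), np.float64(18.2), np.float64(2.5), np.float64(0.061), 1], [np.float64(-23.0), np.float64(19.6), np.float64(2.5), np.float64(0.061), 1], [np.float64(-21.8), np.float64(21.0), np.float64(2.5), np.float64(0.061), 1], [np.float64(-20.5), np.float64(22.3), np.float64(2.5), np.float64(0.061), 1]]
```

arm_command(
  motion=[
    [[-29,7,2,0.06,1],[-29,8,2,0.06,1],[-28,10,2,0.06,1],[-28,12,2,0.06,1],[-27,13,2,0.06,1],[-26,15,2,0.06,1],[-25,17,2,0.06,1],[-24,18,2,0.06,1],[-23,20,2,0.06,1],[-18,17,2,0.06,1],[-10,11,2,0.06,1],[0,0,0,0,1]],
  ],
)

```text
time_s: 7.92
tool_pos: [0.5415, -0.1997, 0.218]
tcp_rot: [0.974, 0.224, 0.001, 0.004]
force: [0.3, 0.9, -0.1]
width: 0.0942
```

```bash
cat > meas2.py <<'E'
from h import *
im=load('top4'); f=cv2.cvtColor(im['frame'],cv2.COLOR_RGB2BGR);hsv=cv2.cvtColor(f,cv2.COLOR_BGR2HSV)
cv2.imwrite('pics/z6.png',cv2.resize(f[165:305,165:305],(560,560),interpolation=cv2.INTER_CUBIC))
C=cloud(im)
m=((hsv[...,1]>12)&(hsv[...,1]<80)&(hsv[...,2]>120)&(C[...,2]>.03)).astype(np.uint8); m[:, :170]=0;m[:,300:]=0;m[:165]=0;m[300:]=0
m=cv2.erode(m,np.ones((5,5)))
P=C[m>0]*1000; c=P.mean(0)
for _ in range(4):
    u,s,vt=np.linalg.svd(P-c,full_matrices=False); n=vt[2]*np.sign(vt[2][2]); d=(P-c)@n; k=abs(d)<4; P=P[k]; c=P.mean(0)
print('plane n',n,'tilt',np.degrees(np.arccos(n[2])),'dir',np.degrees(np.arctan2(-n[1],-n[0])),len(P),s)
S=hsv[...,1]; b=((S>110)&(hsv[...,2]>90)).astype(np.uint8);b[:, :225]=0;b[:,265:]=0;b[:190]=0;b[235:]=0
v,u=np.nonzero(b);print('screw px',u.mean(),v.mean(),len(u))
o,dd=ray(im,u.mean(),v.mean()); o=o*1000; t=((c+14*n-o)@n)/(dd@n); h=o+t*dd; print('head',h,'base',h-14*n)
E
python3 - <<'E'
from h import *
plan((532.5,-266,38),-61.7,6,1)
grab('top','top4');grab('side','side4')
im=load('side4');f=cv2.cvtColor(im['frame'],cv2.COLOR_RGB2BGR)
cv2.imwrite('pics/z7.png',f)
E
python3 meas2.py
```

```text
pos [ 541.5 -199.7  218. ] yaw -64.1 tiltz [ 0.004  -0.0065 -1.    ] step 32.0 F [ 0.3  0.9 -0.1] w 94.2
[[np.float64(-6.2), np.float64(9.0), np.float64(30.1), np.float64(-0.007), 1], [np.float64(-6.3), np.float64(9.0), np.float64(30.1), np.float64(-0.007), 1], [np.float64(-6.3), np.float64(9.0), np.float64(30.1), np.float64(-0.007), 1], [np.float64(-6.4), np.float64(8.9), np.float64(30.1), np.float64(-0.007), 1], [np.float64(-6.5), np.float64(8.9), np.float64(30.1), np.float64(-0.007), 1], [np.float64(-6.5), np.float64(8.8), np.float64(30.1), np.float64(-0.007), 1]]
plane n [-0.38198043  0.82228442  0.4218285 ] tilt 65.04991761053377 dir -65.08345123676055 247 [907.20171008  64.19898832  31.47663397]
screw px 236.77777777777777 211.5 18
head [563.99700251 131.22838015 174.36862183] base [569.34472856 119.7163983  168.4630228 ]
```

View pics/z6.png

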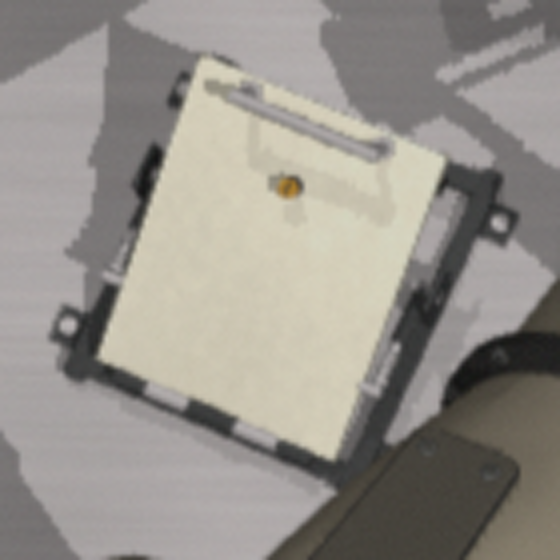

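View pics/z7.png

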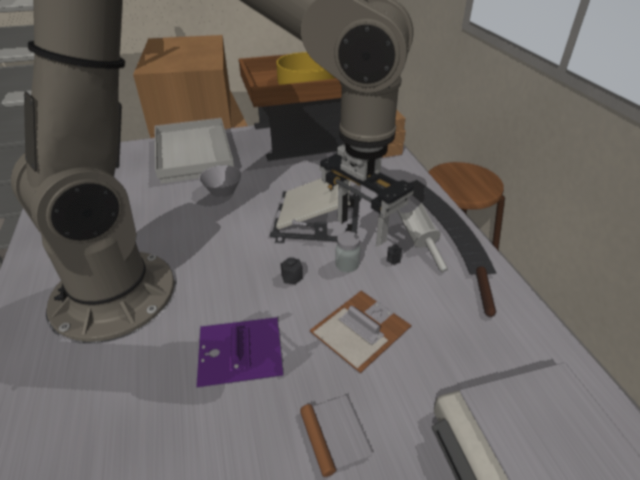

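The panel stands open by itself with the gripper away. The plane fit used a bad mask, so I'll use the panel interior polygon instead.

```bash
python3 - <<'E'
s=open('meas2.py').read()
i=s.index('m=((');j=s.index('P=C[m>0]')
s=s[:i]+"""poly=np.array([[225,215],[400,260],[335,430],[120,350]])/4+165
m=np.zeros((480,640),np.uint8);cv2.fillPoly(m,[poly.astype(np.int32)],1)
"""+s[j:]
s+="""
th=.47
for yaw in (-22.4,-21.7,-23.3):
    e=np.array([np.cos(np.radians(yaw)),np.sin(np.radians(yaw)),0]); nn=np.array([-np.sin(th)*e[0],-np.sin(th)*e[1],np.cos(th)])
    # from given geometry: screw base height: hinge z22, face offset 2
    zb=22+166*np.sin(th)+2*np.cos(th); h2=o+dd*((zb+14*np.cos(th))-o[2])/dd[2]; print(yaw,'geom head',h2,'base',h2-14*nn)
z=lambda u,v:(u/4+165-.4,v/4+165-.4)
zh=22+212*np.sin(th)+30*np.cos(th)+5
a=onz(im,*z(222,90),zh/1000)*1000;b_=onz(im,*z(385,155),zh/1000)*1000
print('handle',a,b_,'xdir',np.degrees(np.arctan2(b_[1]-a[1],b_[0]-a[0]))+90)
# panel edges via plane z(side)
for q in [(205,65),(445,158),(100,355),(337,460)]:
    oo,d2=ray(im,*z(*q)); oo=oo*1000; t=((c-oo)@n)/(d2@n); print('corner',oo+t*d2)
"""
open('meas2.py','w').write(s)
E
python3 meas2.py
```

```text
plane n [ 0.99848231 -0.00998225  0.0541612 ] tilt 86.89527246589688 dir 179.42720910990948 178 [618.21702372  43.49006456  27.70008309]
screw px 236.77777777777777 211.5 18
head [503.47036586 101.50390627 393.2940249 ] base [489.49161355 101.64365773 392.53576806]
-22.4 geom head [581.39380798 139.77190609 111.44421598] base [587.25580704 137.35576443  98.96225995]
-21.7 geom head [581.39380798 139.77190609 111.44421598] base [587.28488756 137.42756079  98.96225995]
-23.3 geom head [581.39380798 139.77190609 111.44421598] base [587.21713276 137.26398622  98.96225995]
handle [633.1356223  179.17944026 149.75894115] [592.90024933  75.91446138 149.75894115] xdir -21.28749586894402
corner [473.81806796  98.09869164 680.83016242]
corner [481.14992214  12.11036122 529.81646687]
corner [ 519.87577734  303.23434799 -130.45338827]
corner [ 556.17118237  204.01584072 -817.85952578]
```

arm_command(
  motion=[
    [[-12,18,30,0,1],[-12,18,30,0,1],[-8,12,25,0,1],[-3,4,15,0,1],[0,0,0,0,1]],
  ],
)

```text
time_s: 8.65
tool_pos: [0.5383, -0.2557, 0.1157]
tcp_rot: [0.973, 0.233, 0.002, 0.002]
force: [-0.4, 0.6, 0.5]
width: 0.0941
```

Run:
```python
from h import *
plan((532.5,-266,100),-61.7,1,1)
```

```text
pos [ 538.3 -255.7  115.7] yaw -63.1 tiltz [ 0.006  -0.0036 -1.    ] step 19.6 F [-0.4  0.6  0.5] w 94.1
[[np.float64(-9.9), np.float64(6.5), np.float64(15.7), np.float64(-0.024), 1]]
```

Run:
```python
from h import *
im=load('top4'); C=cloud(im)
poly=np.array([[225,215],[400,260],[335,430],[120,350]])/4+165
m=np.zeros((480,640),np.uint8);cv2.fillPoly(m,[poly.astype(np.int32)],1)
k=(m>0)&(im['range_z']>0); print(m.sum(),k.sum())
P=C[k]*1000; print(np.percentile(P,[5,50,95],axis=0).round(0))
# least squares z=ax+by+c robust
from scipy.optimize import least_squares
f=lambda q:P[:,2]-(q[0]*P[:,0]+q[1]*P[:,1]+q[2]); r=least_squares(f,[.5,0,-100],loss='soft_l1',f_scale=3).x
print(r,'tilt',np.degrees(np.arctan(np.hypot(r[0],r[1]))),'yaw',np.degrees(np.arctan2(r[1],r[0])),np.median(abs(f(r))))
n=np.array([-r[0],-r[1],1]);n/=np.linalg.norm(n)
for tag in('top4','side4'):
    im=load(tag);g=cv2.cvtColor(im['frame'],cv2.COLOR_RGB2HSV)
    b=((g[...,1]>110)&(g[...,2]>80)).astype(np.uint8)
    u0,v0=proj(im,[.581,.140,.111]);u0=int(u0);v0=int(v0);print(tag,u0,v0)
    B=np.zeros_like(b);B[v0-9:v0+10,u0-9:u0+10]=b[v0-9:v0+10,u0-9:u0+10]
    v,u=np.nonzero(B);print(len(u),u.mean(),v.mean(),u.min(),u.max(),v.min(),v.max())
    o,d=ray(im,u.mean(),v.mean());o=o*1000
    t=(r[0]*o[0]+r[1]*o[1]+r[2]+14/n[2]-o[2])/(d[2]-r[0]*d[0]-r[1]*d[1]);print('head on plane',o+t*d)
    if tag=='top4': o1,d1=o,d
A=np.c_[d1,-d];s=np.linalg.lstsq(A,o-o1,rcond=None)[0];print('tri',o1+s[0]*d1,o+s[1]*d)
```

```text
2274 2267
[[460.  90.  36.]
 [509. 153.  60.]
 [554. 225.  86.]]
[   0.46085996   -0.19622477 -143.44045731] tilt 26.60607225624512 yaw -23.06331535247783 2.5805184912669077
top4 236 211
18 236.77777777777777 211.5 235 239 210 213
head on plane [581.07035501 139.61305918 112.61414834]
side4 329 184
5 330.0 186.0 329 331 185 187
head on plane [578.86854173 131.89354245 113.11418115]
tri [582.48511721 140.30784521 107.49694042] [581.53864593 140.43607849 107.25267887]
```

The panel is open: measured tilt is 26.6°, against 27° nominal. The screw head is near (581,140,111.5). Descending on the clip with the jaws across the bar's 80 mm width (along board y). The tool cannot tilt, so the board needs to pivot in this grip.

arm_command(
  motion=[
    [[-5,3,20,-0.02,1],[-4,3,25,0,1],[-1,1,10,0,1],[0,0,0,0,1]],
  ],
)

```text
time_s: 9.15
tool_pos: [0.5371, -0.2638, 0.0631]
tcp_rot: [0.969, 0.246, 0.005, 0.003]
force: [-0.4, 0.4, -0.1]
width: 0.0945
```

Run:
```python
from h import *
plan((532.5,-266,12),-61.7,1,1)
im=grab('side','side5');f=cv2.cvtColor(im['frame'],cv2.COLOR_RGB2BGR)
cv2.imwrite('pics/z8.png',cv2.resize(f[260:380,285:435],(750,600),interpolation=cv2.INTER_CUBIC))
```

```text
pos [ 537.1 -263.8   63.1] yaw -61.6 tiltz [ 0.0111 -0.0033 -0.9999] step 51.3 F [-0.4  0.4 -0.1] w 94.5
[[np.float64(-5.5), np.float64(-0.7), np.float64(51.1), np.float64(0.002), 1]]
```

View pics/z8.png

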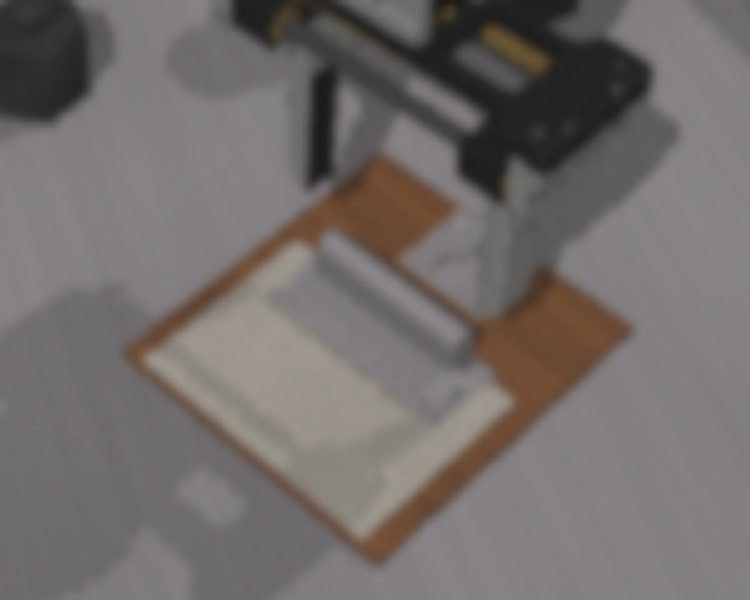

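arm_command(
  motion=[
    [[-3,0,15,0,1],[-2,-1,15,0,1],[-1,0,12,0,1],[0,0,6,0,1],[0,0,0,0,1]],
  ],
)

```text
time_s: 9.82
tool_pos: [0.5325, -0.2657, 0.013]
tcp_rot: [0.969, 0.246, 0.006, 0.003]
force: [-0.3, 0.6, 0.7]
width: 0.094
```

Run:
```python
from h import *
plan((532.5,-266,12),-61.7,1,1)
im=grab('side','side6');f=cv2.cvtColor(im['frame'],cv2.COLOR_RGB2BGR)
cv2.imwrite('pics/z9.png',cv2.resize(f[260:380,285:435],(750,600),interpolation=cv2.INTER_CUBIC))
```

```text
pos [ 532.5 -265.7   13. ] yaw -61.5 tiltz [ 0.0128 -0.0033 -0.9999] step 1.1 F [-0.3  0.6  0.7] w 94.0
[[np.float64(-0.2), np.float64(0.2), np.float64(1.0), np.float64(0.003), 1]]
```

View pics/z9.png

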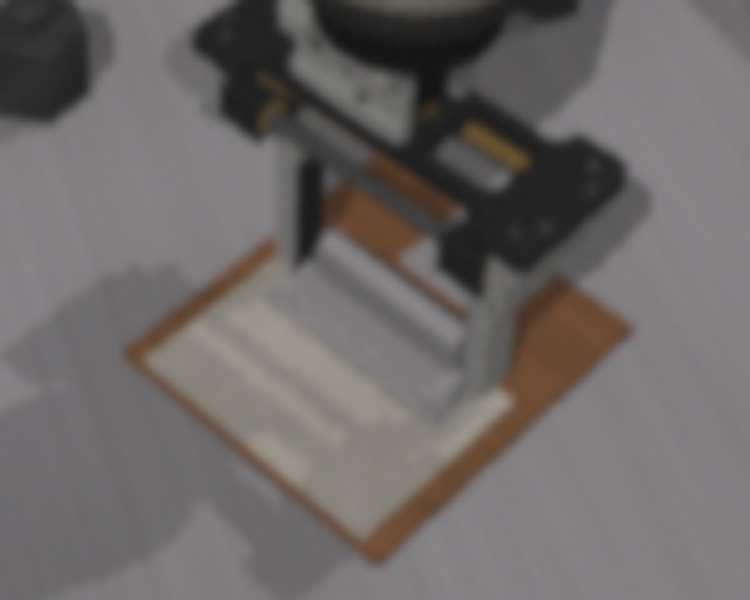

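The fingers straddle the bar's two ends. Closing and making a small lift.

arm_command(
  motion=[
    [[0,0,0,0,0.7],[0,0,0,0,0.7],[0,0,0,0,0.7],[0,0,-10,0,0.7],[0,0,-20,0,0.7],[0,0,-30,0,0.7],[0,0,-20,0,0.7],[0,0,0,0,0.7]],
  ],
  grip_force=12,
)

```text
time_s: 10.88
tool_pos: [0.5319, -0.266, 0.1007]
tcp_rot: [0.969, 0.246, 0.007, 0.004]
force: [0.0, -0.6, -3.4]
width: 0.0797
```

Run:
```python
from h import *
plan((532.5,-266,12),-61.7,1,1)
im=grab('side','side7');f=cv2.cvtColor(im['frame'],cv2.COLOR_RGB2BGR)
cv2.imwrite('pics/z10.png',cv2.resize(f[210:360,260:450],(760,600),interpolation=cv2.INTER_CUBIC))
```

```text
pos [ 531.9 -266.   100.7] yaw -61.6 tiltz [ 0.0156 -0.0038 -0.9999] step 88.7 F [ 0.  -0.6 -3.4] w 79.7
[[np.float64(-0.6), np.float64(-0.7), np.float64(88.7), np.float64(0.002), 1]]
```

View pics/z10.png

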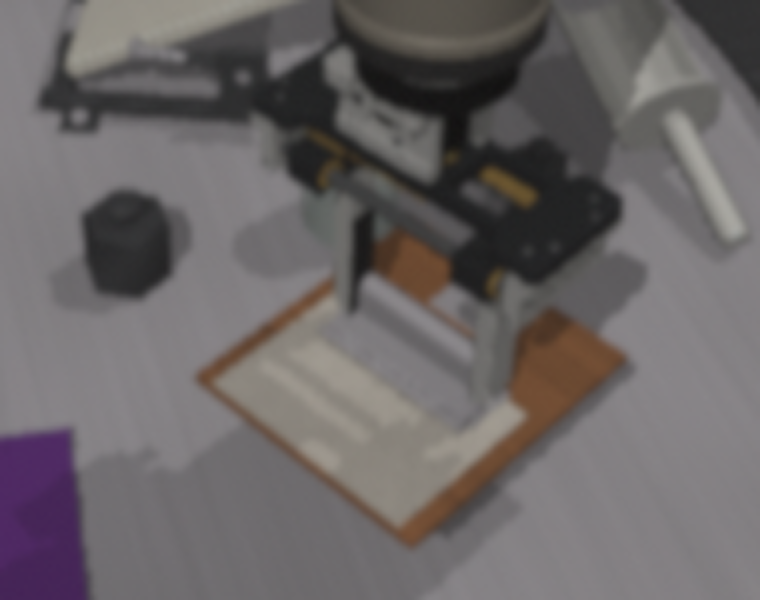

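The board hangs near level in the grip, width 79.7 mm. Raising it and carrying it to a point on the robot's side of the stand.

arm_command(
  motion=[
    [[0,0,-25,0,0.7],[0,0,-35,0,0.7],[0,0,-30,0,0.7],[0,0,0,0,0.7]],
  ],
)

```text
time_s: 11.42
tool_pos: [0.5287, -0.2644, 0.1896]
tcp_rot: [0.969, 0.246, 0.005, 0.002]
force: [-0.1, -0.2, -4.0]
width: 0.0799
```

Run:
```python
from h import *
plan((466,187,200),-112.4,18,.7)
```

```text
pos [ 528.7 -264.4  189.6] yaw -61.6 tiltz [ 0.0103 -0.0022 -0.9999] step 25.3 F [-0.1 -0.2 -4. ] w 79.9
[[np.float64(8.9), np.float64(-23.7), np.float64(-0.7), np.float64(0.049), 0.7], [np.float64(7.7), np.float64(-24.1), np.float64(-0.7), np.float64(0.049), 0.7], [np.float64(6.5), np.float64(-24.5), np.float64(-0.7), np.float64(0.049), 0.7], [np.float64(5.3), np.float64(-24.8), np.float64(-0.7), np.float64(0.049), 0.7], [np.float64(4.1), np.float64(-25.0), np.float64(-0.7), np.float64(0.049), 0.7], [np.float64(2.8), np.float64(-25.2), np.float64(-0.7), np.float64(0.049), 0.7], [np.float64(1.6), np.float64(-25.3), np.float64(-0.7), np.float64(0.049), 0.7], [np.float64(0.3), np.float64(-25.3), np.float64(-0.7), np.float64(0.049), 0.7], [np.float64(-0.9), np.float64(-25.3), np.float64(-0.7), np.float64(0.049), 0.7], [np.float64(-2.2), np.float64(-25.2), np.float64(-0.7), np.float64(0.049), 0.7], [np.float64(-3.4), np.float64(-25.1), np.float64(-0.7), np.float64(0.049), 0.7], [np.float64(-4.6), np.float64(-24.9), np.float64(-0.7), np.float64(0.049), 0.7], [np.float64(-5.8), np.float64(-24.6), np.float64(-0.7), np.float64(0.049), 0.7], [np.float64(-7.0), np.float64(-24.3), np.float64(-0.7), np.float64(0.049), 0.7], [np.float64(-8.2), np.float64(-23.9), np.float64(-0.7), np.float64(0.049), 0.7], [np.float64(-9.4), np.float64(-23.5), np.float64(-0.7), np.float64(0.049), 0.7], [np.float64(-10.6), np.float64(-23.0), np.float64(-0.7), np.float64(0.049), 0.7], [np.float64(-11.7), np.float64(-22.5), np.float64(-0.7), np.float64(0.049), 0.7]]
```

arm_command(
  motion=[
    [[6,-14,-1,0.03,0.7],[8,-24,-1,0.05,0.7],[7,-24,-1,0.05,0.7],[6,-25,-1,0.05,0.7],[4,-25,-1,0.05,0.7],[3,-25,-1,0.05,0.7],[2,-25,-1,0.05,0.7],[0,-25,-1,0.05,0.7],[-1,-25,-1,0.05,0.7],[-2,-25,-1,0.05,0.7],[-3,-25,-1,0.05,0.7],[-5,-25,-1,0.05,0.7],[-6,-25,-1,0.05,0.7],[-7,-24,-1,0.05,0.7],[-8,-24,-1,0.05,0.7],[-8,-18,0,0.04,0.7],[-5,-9,0,0.02,0.7],[0,0,0,0,0.7]],
  ],
)

```text
time_s: 13.68
tool_pos: [0.4582, 0.1452, 0.1801]
tcp_rot: [0.987, -0.158, -0.007, 0.007]
force: [0.3, -0.2, -3.5]
width: 0.0799
```

Run:
```python
from h import *
plan((466,187,150),-112.4,3,.7)
im=grab('side','side8');f=cv2.cvtColor(im['frame'],cv2.COLOR_RGB2BGR)
cv2.imwrite('pics/z11.png',cv2.resize(f[90:270,180:420],(800,600),interpolation=cv2.INTER_CUBIC))
im=grab('top','top8');f=cv2.cvtColor(im['frame'],cv2.COLOR_RGB2BGR)
cv2.imwrite('pics/z12.png',cv2.resize(f[165:345,140:340],(660,594),interpolation=cv2.INTER_CUBIC))
```

```text
pos [458.2 145.2 180.1] yaw -108.2 tiltz [-0.0159 -0.0118 -0.9998] step 17.4 F [ 0.3 -0.2 -3.5] w 79.9
[[np.float64(-1.8), np.float64(-14.2), np.float64(9.8), np.float64(0.025), 0.7], [np.float64(-2.1), np.float64(-14.2), np.float64(9.8), np.float64(0.025), 0.7], [np.float64(-2.5), np.float64(-14.1), np.float64(9.8), np.float64(0.025), 0.7]]
```

View pics/z11.png

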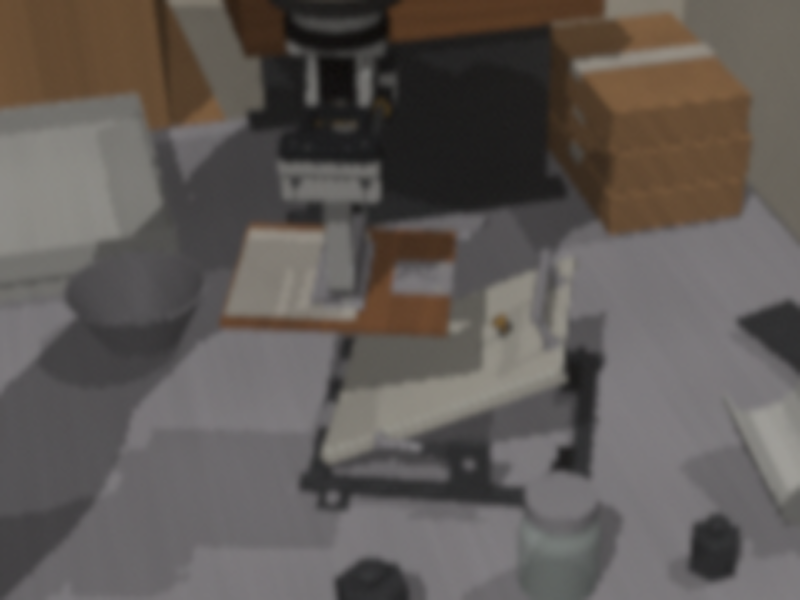

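View pics/z12.png

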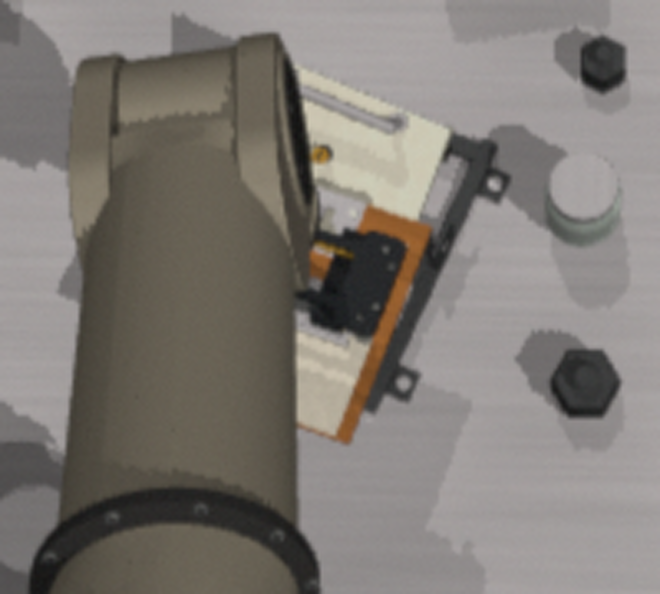

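arm_command(
  motion=[
    [[-2,-10,9,0.03,0.7],[-2,-14,11,0.03,0.7],[-2,-12,9,0.01,0.7],[-1,-4,3,0,0.7],[0,0,0,0,0.7]],
  ],
)

```text
time_s: 14.4
tool_pos: [0.4658, 0.1846, 0.1448]
tcp_rot: [0.981, -0.196, -0.007, 0.008]
force: [-0.7, -0.0, -2.7]
width: 0.0797
```

```bash
cat > chk.py <<'E'
from h import *
import sys
tag=sys.argv[1]
im=grab('side','side'+tag);f=cv2.cvtColor(im['frame'],cv2.COLOR_RGB2BGR)
cv2.imwrite(f'pics/s{tag}.png',cv2.resize(f[130:250,240:400],(800,600),interpolation=cv2.INTER_CUBIC))
im=grab('top','top'+tag);f=cv2.cvtColor(im['frame'],cv2.COLOR_RGB2BGR)
cv2.imwrite(f'pics/t{tag}.png',cv2.resize(f[170:290,170:310],(700,600),interpolation=cv2.INTER_CUBIC))
E
python3 chk.py 9
python3 - <<'E'
from h import *
plan((539.4,157,137),-112.4,5,.7)
E
```

```text
pos [465.9 184.4 145.2] yaw -112.6 tiltz [-0.016  -0.0114 -0.9998] step 15.8 F [-0.5 -1.3 -3.4] w 79.9
[[np.float64(15.7), np.float64(-0.6), np.float64(1.5), np.float64(-0.001), 0.7], [np.float64(15.7), np.float64(-0.6), np.float64(1.5), np.float64(-0.001), 0.7], [np.float64(15.7), np.float64(-0.6), np.float64(1.5), np.float64(-0.001), 0.7], [np.float64(15.7), np.float64(-0.6), np.float64(1.5), np.float64(-0.001), 0.7], [np.float64(15.7), np.float64(-0.6), np.float64(1.5), np.float64(-0.001), 0.7]]
```

View pics/s9.png

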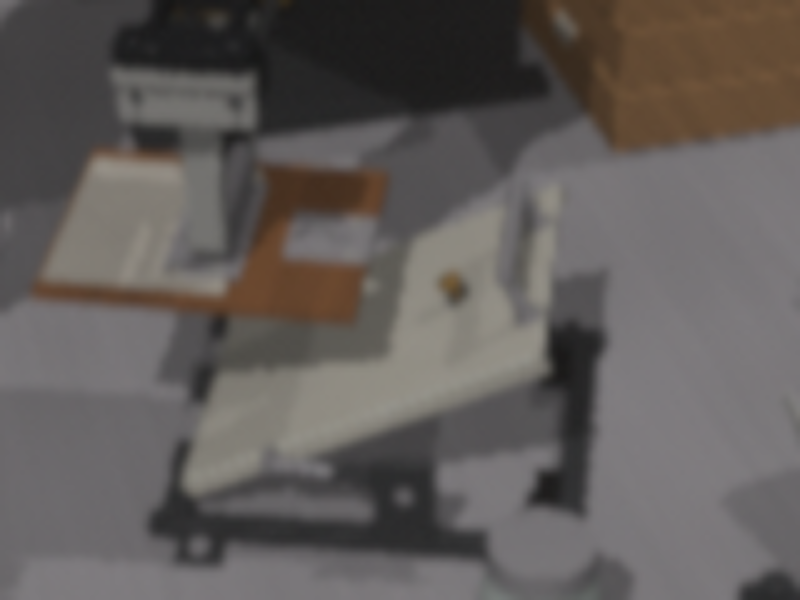

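View pics/t9.png

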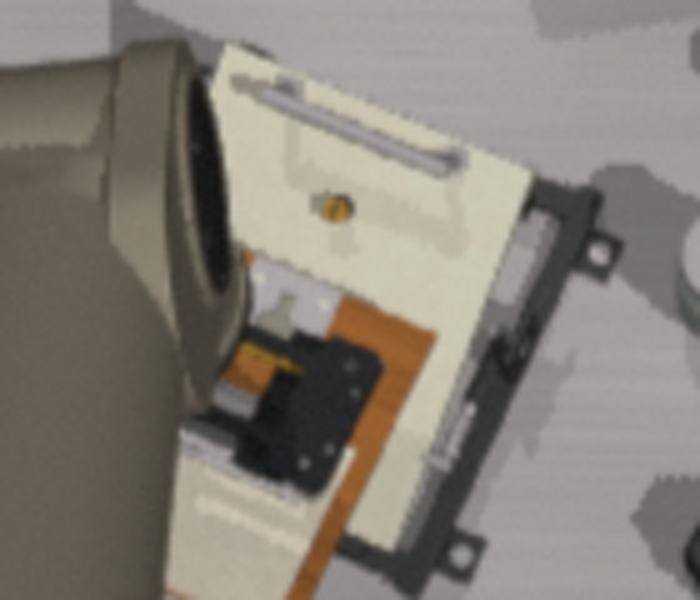

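Run:
```python
from h import *
im=load('top9'); z=lambda u,v:(u/5+170-.4,v/5+170-.4)
e=np.array([.9245,-.3811]);l=np.array([.3811,.9245])
H=np.array([581.3,139.8]); g=np.array([465.8,184.6])
for nm,q,zz in [('slotend',(289,293),.137),('holetop',(280,318),.137),('edgeR',(437,330),.137),('edgeL',(245,250),.137),('screwhead',(337,208),.1115)]:
    p=onz(im,*z(*q),zz)[:2]*1000; print(nm,p.round(1),'along from grip',((p-g)@e).round(1),'lat rel grip',((p-g)@l).round(1),'lat rel screw',((p-H)@l).round(1))
print('grip lat rel screw',(g-H)@l)
f=cv2.cvtColor(im['frame'],cv2.COLOR_RGB2BGR);cv2.imwrite('pics/k.png',cv2.resize(f[200:255,210:265],(660,660),interpolation=cv2.INTER_CUBIC)[:600])
```

```text
slotend [531.  157.5] along from grip 70.6 lat rel grip -0.2 lat rel screw -2.8
holetop [518.2 161.2] along from grip 57.3 lat rel grip -1.6 lat rel screw -4.2
edgeR [513.5  83.4] along from grip 82.7 lat rel grip -75.3 lat rel screw -77.9
edgeL [552.6 180.4] along from grip 81.8 lat rel grip 29.2 lat rel screw 26.6
screwhead [582.2 139.2] along from grip 124.9 lat rel grip 2.4 lat rel screw -0.2
grip lat rel screw -2.5994499999999925
```

View pics/k.png

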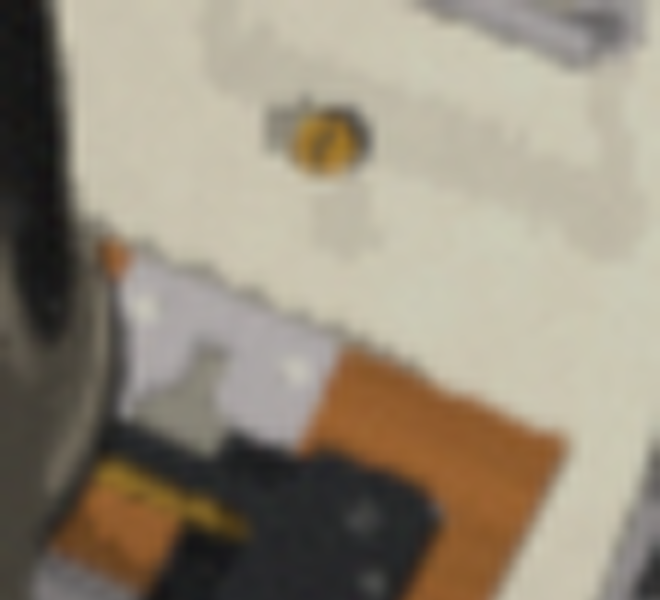

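The slot is at crop k (210,355) and the screw at (327,142). The board is level and aligned in yaw, but needs about +2.7 mm laterally. Approaching under the handle bar, stopping short first.

Run:
```python
from h import *
plan((513,167,136),-112.4,4,.7)
```

```text
pos [465.9 184.4 145.2] yaw -112.6 tiltz [-0.016  -0.0114 -0.9998] step 12.8 F [-0.5 -1.3 -3.4] w 79.9
[[np.float64(12.6), np.float64(-0.5), np.float64(2.2), np.float64(-0.001), 0.7], [np.float64(12.6), np.float64(-0.5), np.float64(2.2), np.float64(-0.001), 0.7], [np.float64(12.6), np.float64(-0.5), np.float64(2.2), np.float64(-0.001), 0.7], [np.float64(12.6), np.float64(-0.5), np.float64(2.2), np.float64(-0.001), 0.7]]
```

arm_command(
  motion=[
    [[10,-1,2,0,0.7],[14,-1,2,0,0.7],[14,-1,2,0,0.7],[7,0,1,0,0.7],[0,0,0,0,0.7]],
  ],
)

```text
time_s: 15.12
tool_pos: [0.512, 0.1682, 0.1384]
tcp_rot: [0.98, -0.196, -0.006, 0.006]
force: [-1.2, 0.2, -3.8]
width: 0.0801
```

```bash
python3 chk.py 10
python3 - <<'E'
from h import *
plan((538.3,157.6,135),-112.4,3,.7)
im=load('top10');f=cv2.cvtColor(im['frame'],cv2.COLOR_RGB2BGR);cv2.imwrite('pics/k10.png',cv2.resize(f[190:245,210:265],(660,660),interpolation=cv2.INTER_CUBIC)[:600])
E
```

```text
pos [511.4 168.7 138.4] yaw -112.6 tiltz [-0.0145 -0.0088 -0.9999] step 9.8 F [ 0.3 -0.7 -2.6] w 79.7
[[np.float64(9.7), np.float64(-0.1), np.float64(1.0), np.float64(-0.001), 0.7], [np.float64(9.7), np.float64(-0.0), np.float64(1.0), np.float64(-0.001), 0.7], [np.float64(9.7), np.float64(-0.0), np.float64(1.0), np.float64(-0.001), 0.7]]
```

View pics/s10.png

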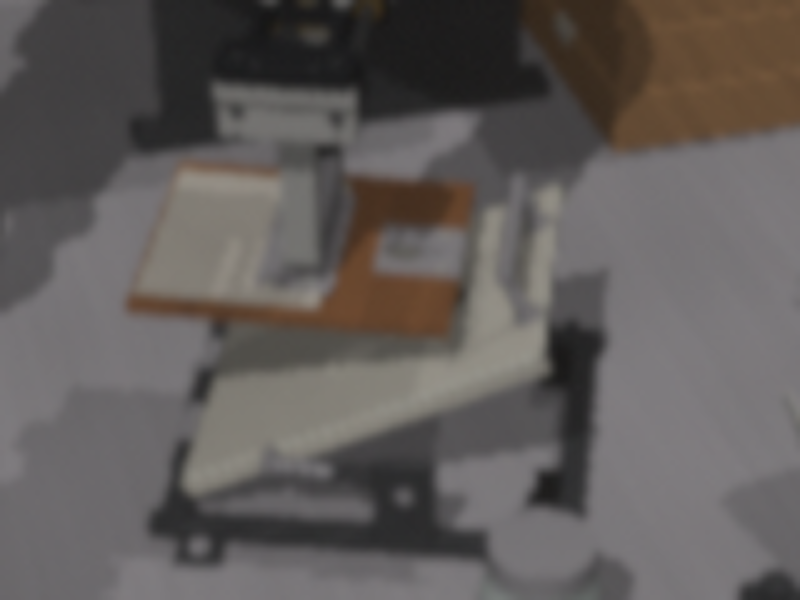

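View pics/k10.png

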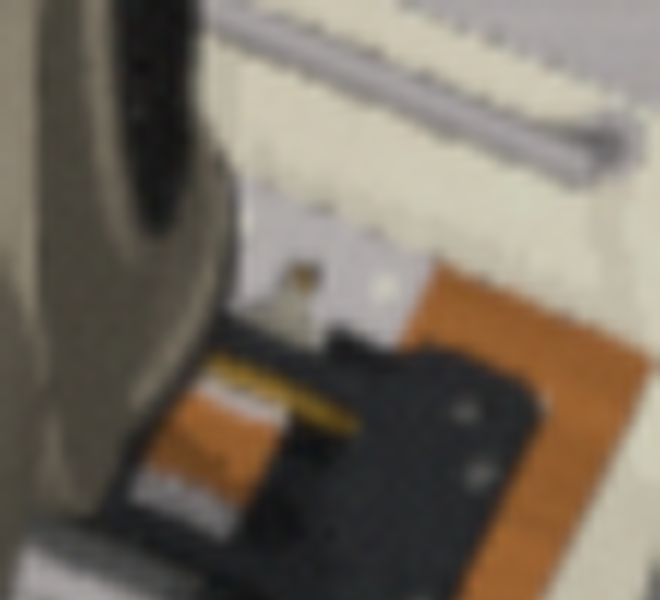

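The brass head now shows through the end of the slot at crop k10 (300,275), so the lateral alignment is right. Continuing in.

arm_command(
  motion=[
    [[8,0,1,0,0.7],[10,0,1,0,0.7],[8,0,0,0,0.7],[3,0,0,0,0.7],[0,0,0,0,0.7]],
  ],
)

```text
time_s: 15.85
tool_pos: [0.5397, 0.1572, 0.136]
tcp_rot: [0.981, -0.196, -0.006, 0.006]
force: [0.5, 0.6, -3.9]
width: 0.0798
```

```bash
python3 chk.py 11
python3 - <<'E'
from h import *
plan((538.3,157.6,124),-112.4,2,.7)
im=load('top11');f=cv2.cvtColor(im['frame'],cv2.COLOR_RGB2BGR);cv2.imwrite('pics/k11.png',cv2.resize(f[190:245,210:265],(660,660),interpolation=cv2.INTER_CUBIC)[:600])
E
```

```text
pos [539.4 157.4 136.1] yaw -112.5 tiltz [-0.0146 -0.0082 -0.9999] step 6.1 F [ 0.6  0.  -4.2] w 79.6
[[np.float64(-0.5), np.float64(0.1), np.float64(6.0), np.float64(-0.001), 0.7], [np.float64(-0.5), np.float64(0.1), np.float64(6.0), np.float64(-0.001), 0.7]]
```

View pics/s11.png

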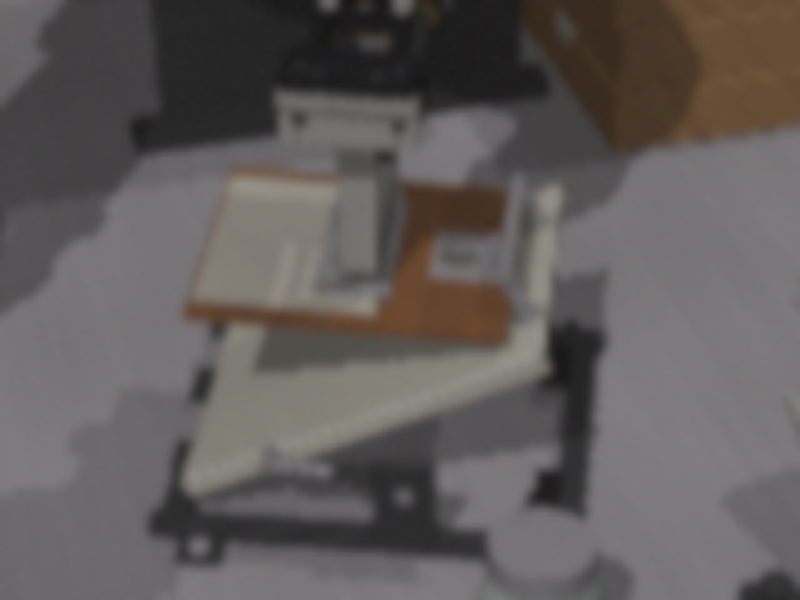

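View pics/k11.png

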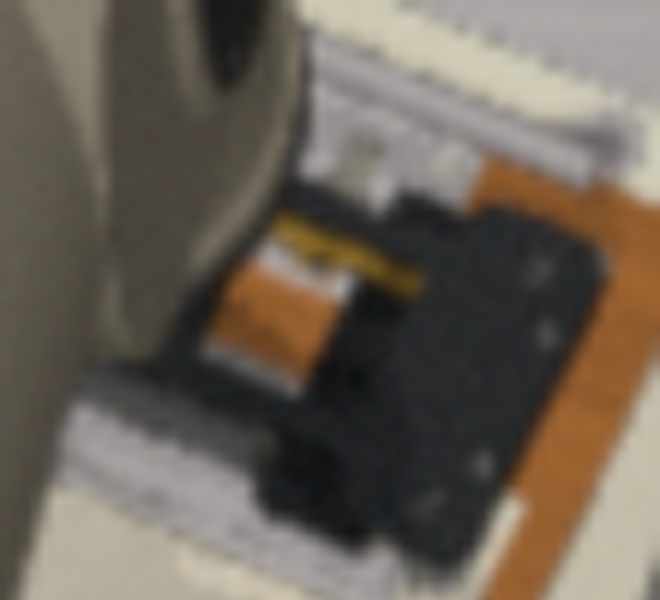

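The board is under the bar with the hole over the head. Lowering in small steps and watching the force.

arm_command(
  motion=[
    [[-1,0,4,0,0.7],[0,0,4,0,0.7],[0,0,4,0,0.7],[0,0,0,0,0.7]],
  ],
)

```text
time_s: 16.45
tool_pos: [0.5374, 0.1583, 0.123]
tcp_rot: [0.981, -0.195, -0.007, 0.005]
force: [-1.0, -0.3, -1.9]
width: 0.0799
```

```bash
python3 chk.py 12
python3 - <<'E'
from h import *
plan((535.8,158.6,112),-112.4,3,.7)
E
```

```text
pos [537.6 158.3 123.3] yaw -112.5 tiltz [-0.0152 -0.0078 -0.9999] step 3.8 F [-0.2  0.1 -3.2] w 80.0
[[np.float64(-0.6), np.float64(0.1), np.float64(3.8), np.float64(-0.0), 0.7], [np.float64(-0.6), np.float64(0.1), np.float64(3.8), np.float64(-0.0), 0.7], [np.float64(-0.6), np.float64(0.1), np.float64(3.8), np.float64(-0.0), 0.7]]
```

View pics/s12.png

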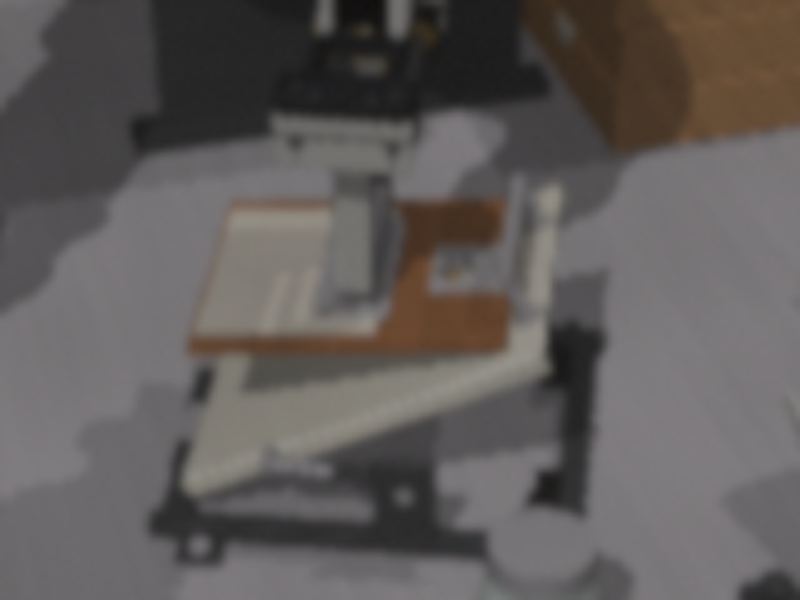

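Brass shows inside the keyhole at crop (457,268), and the board has begun to pivot. Continuing down.

arm_command(
  motion=[
    [[-1,0,4,0,0.7],[-1,0,4,0,0.7],[0,0,4,0,0.7],[0,0,0,0,0.7]],
  ],
)

```text
time_s: 17.05
tool_pos: [0.5352, 0.1595, 0.1107]
tcp_rot: [0.981, -0.195, -0.007, 0.005]
force: [-1.0, 1.1, -1.7]
width: 0.0801
```

```bash
python3 chk.py 13
python3 - <<'E'
from h import *
plan((535,159,99),-112.4,3,.7)
E
```

```text
pos [535.4 159.5 110.9] yaw -112.5 tiltz [-0.0153 -0.007  -0.9999] step 4.0 F [-1.9  1.1 -1.9] w 80.1
[[np.float64(-0.0), np.float64(0.1), np.float64(4.0), np.float64(-0.0), 0.7], [np.float64(-0.0), np.float64(0.1), np.float64(4.0), np.float64(-0.0), 0.7], [np.float64(-0.0), np.float64(0.1), np.float64(4.0), np.float64(-0.0), 0.7]]
```

View pics/s13.png

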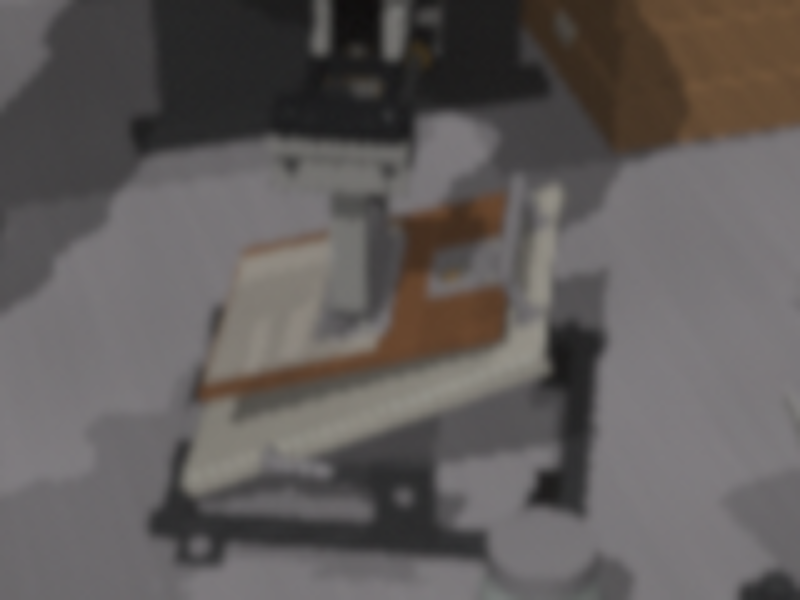

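View pics/t13.png

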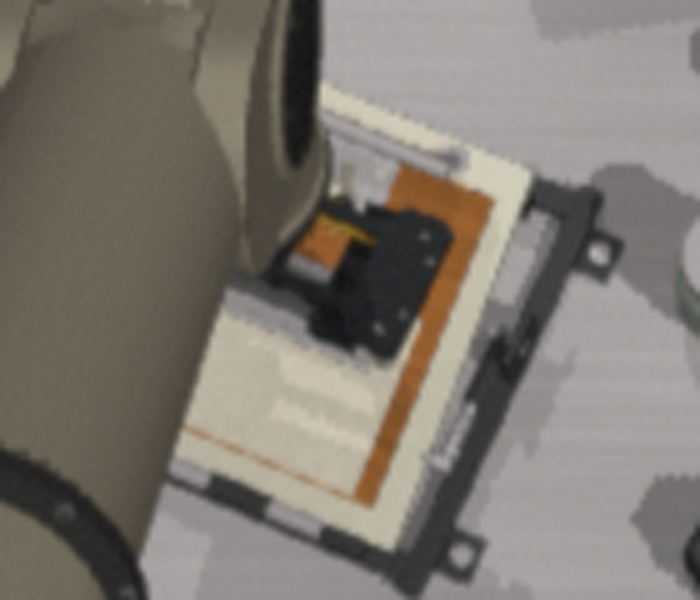

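The passive pivot works and the forces are tiny. Continuing.

arm_command(
  motion=[
    [[0,0,4,0,0.7],[0,0,4,0,0.7],[0,0,4,0,0.7],[0,0,3,0,0.7],[0,0,0,0,0.7]],
  ],
)

```text
time_s: 17.77
tool_pos: [0.5364, 0.1588, 0.0962]
tcp_rot: [0.981, -0.195, -0.006, 0.004]
force: [-6.0, 1.3, 6.5]
width: 0.08
```

```bash
python3 chk.py 14
python3 - <<'E'
from h import *
plan((535,159,86),-112.4,3,.7)
E
```

```text
pos [536.4 158.8  96.3] yaw -112.5 tiltz [-0.0133 -0.0063 -0.9999] step 3.5 F [-5.1  0.4  8.6] w 79.9
[[np.float64(-0.4), np.float64(0.1), np.float64(3.4), np.float64(-0.001), 0.7], [np.float64(-0.4), np.float64(0.1), np.float64(3.4), np.float64(-0.001), 0.7], [np.float64(-0.4), np.float64(0.1), np.float64(3.4), np.float64(-0.001), 0.7]]
```

View pics/s14.png

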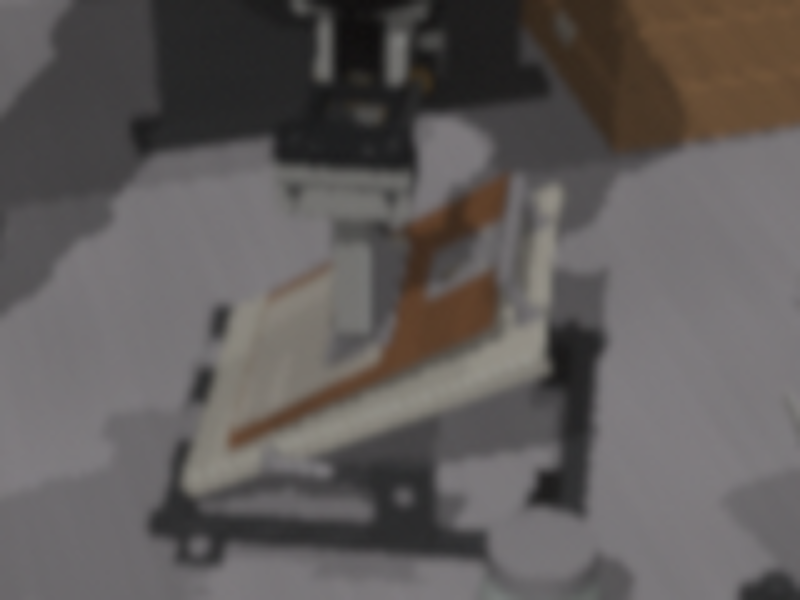

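Run:
```python
from h import *
im=load('side14');f=cv2.cvtColor(im['frame'],cv2.COLOR_RGB2BGR);a=cv2.resize(f[160:205,310:355],(400,400),interpolation=cv2.INTER_CUBIC)
im=load('side13');f=cv2.cvtColor(im['frame'],cv2.COLOR_RGB2BGR);b=cv2.resize(f[160:205,310:355],(400,400),interpolation=cv2.INTER_CUBIC)
c=np.hstack([b,a]);cv2.imwrite('pics/k14.png',cv2.convertScaleAbs(c,alpha=1.4))
im=load('top14');f=cv2.cvtColor(im['frame'],cv2.COLOR_RGB2BGR);cv2.imwrite('pics/kt14.png',cv2.resize(f[180:235,215:275],(660,600),interpolation=cv2.INTER_CUBIC))
```

```text
(no output)
```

View pics/k14.png

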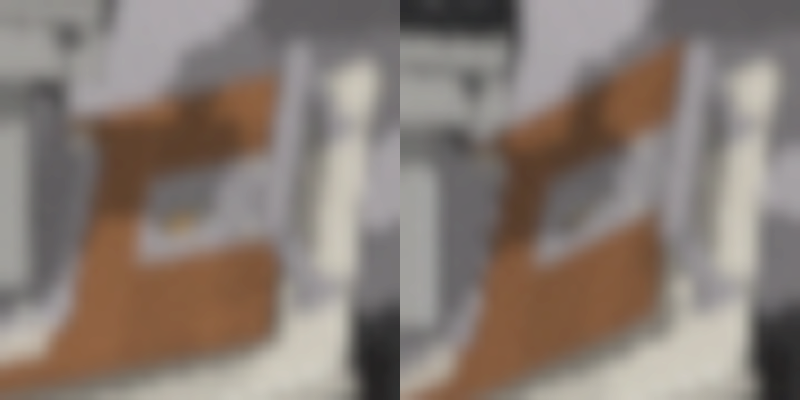

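View pics/kt14.png

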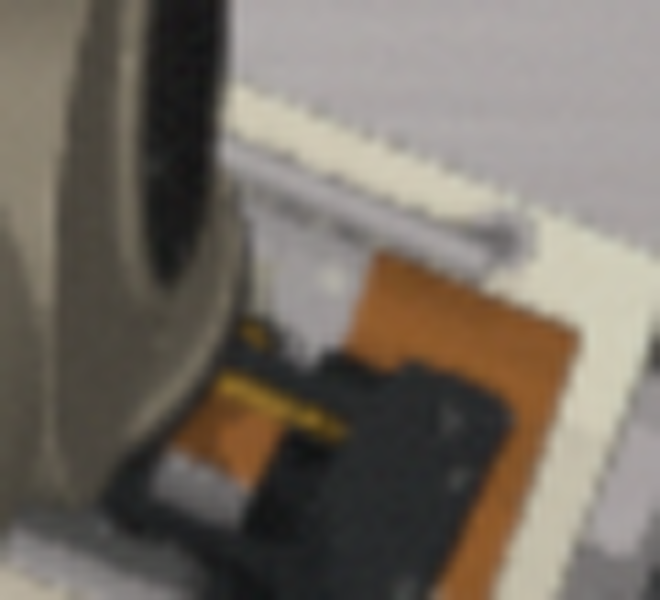

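Run:
```python
from h import *
im=load('top14');th=.47;y=np.radians(-22.4)
e=np.array([np.cos(y),np.sin(y),0]);l=np.array([-e[1],e[0],0]);up=np.array([0,0,1.])
sx=np.cos(th)*e+np.sin(th)*up;n=-np.sin(th)*e+np.cos(th)*up
B=np.array([587,137.5,99])
def on(im,q,nn):
    o,d=ray(im,*q);o=o*1000;t=((B+nn*n-o)@n)/(d@n);p=o+t*d-B;return (p@sx).round(1),(p@l).round(1)
z=lambda u,v:(215+u/11-.4,180+v/10.9-.4)
for nm,q in [('corner',(580,328)),('edge mid',(385,252)),('green',(262,300)),('brass',(252,335))]:
    print(nm,[on(im,z(*q),k) for k in (0,5,14,19)])
im=load('side14');z=lambda u,v:(240+u/5-.4,130+v/5-.4)
for nm,q in [('cornerUnder',(497,330)),('cornerTop',(497,318)),('tail corner',(230,440))]:
    print(nm,[on(im,z(*q),k) for k in (0,5,14,19)])
s=state();p=s['tool_pos']*1000+18.8*up-B; print('grip s,n,l',p@sx,p@n,p@l)
```

```text
corner [(np.float64(32.2), np.float64(-69.5)), (np.float64(33.4), np.float64(-70.4)), (np.float64(35.7), np.float64(-72.1)), (np.float64(37.0), np.float64(-73.0))]
edge mid [(np.float64(31.0), np.float64(-20.4)), (np.float64(32.2), np.float64(-21.5)), (np.float64(34.5), np.float64(-23.5)), (np.float64(35.8), np.float64(-24.6))]
green [(np.float64(8.8), np.float64(3.0)), (np.float64(10.1), np.float64(1.8)), (np.float64(12.6), np.float64(-0.3)), (np.float64(13.9), np.float64(-1.4))]
brass [(np.float64(0.0), np.float64(2.4)), (np.float64(1.4), np.float64(1.3)), (np.float64(3.9), np.float64(-0.8)), (np.float64(5.2), np.float64(-2.0))]
cornerUnder [(np.float64(25.1), np.float64(-47.6)), (np.float64(28.3), np.float64(-56.2)), (np.float64(33.9), np.float64(-71.6)), (np.float64(37.1), np.float64(-80.2))]
cornerTop [(np.float64(24.0), np.float64(-35.6)), (np.float64(27.2), np.float64(-44.3)), (np.float64(32.9), np.float64(-59.9)), (np.float64(36.1), np.float64(-68.6))]
tail corner [(np.float64(-137.5), np.float64(-62.6)), (np.float64(-133.0), np.float64(-71.1)), (np.float64(-124.8), np.float64(-86.3)), (np.float64(-120.2), np.float64(-94.7))]
grip s,n,l -41.67376353340439 39.18249912540949 0.4201397716808034
```

The hole is about 4–6 mm too far up the slope: its lower rim rests on the head while the tail already touches the panel. I'll lift slightly, shift down the slope, then look.

arm_command(
  motion=[
    [[-1,0,-4,0,0.7],[-2,0,-1,0,0.7],[-3,0,1,0,0.7],[-1,0,1,0,0.7],[0,0,0,0,0.7]],
  ],
)

```text
time_s: 18.5
tool_pos: [0.5298, 0.1612, 0.0989]
tcp_rot: [0.981, -0.195, -0.005, 0.005]
force: [0.3, -0.6, -4.3]
width: 0.0797
```

```bash
cat > k.py <<'E'
from h import *
import sys
tag=sys.argv[1]
im=load('side'+tag);f=cv2.cvtColor(im['frame'],cv2.COLOR_RGB2BGR);b=cv2.resize(f[140:230,280:360],(400,450),interpolation=cv2.INTER_CUBIC)
im=load('top'+tag);f=cv2.cvtColor(im['frame'],cv2.COLOR_RGB2BGR);a=cv2.resize(f[185:235,225:270],(400,450),interpolation=cv2.INTER_CUBIC)
cv2.imwrite(f'pics/k{tag}.png',cv2.convertScaleAbs(np.hstack([b,a]),alpha=1.3))
s=state();th=.47;y=np.radians(-22.4)
e=np.array([np.cos(y),np.sin(y),0]);l=np.array([-e[1],e[0],0]);up=np.array([0,0,1.])
sx=np.cos(th)*e+np.sin(th)*up;n=-np.sin(th)*e+np.cos(th)*up
B=np.array([587,137.5,99])
p=s['tool_pos']*1000+18.8*up-B; print('grip s,n,l',p@sx,p@n,p@l,'F',s['force'].round(1),'Fs,Fn',s['force']@sx,s['force']@n,'w',s['width'])
E
python3 chk.py 15; python3 k.py 15
```

```text
grip s,n,l -46.556715246173496 44.69043732661922 0.14114478219042398 F [ 0.2  0.3 -3. ] Fs,Fn -1.2959226353004603 -2.747962660785335 w 0.07979642945864623
```

View pics/k15.png

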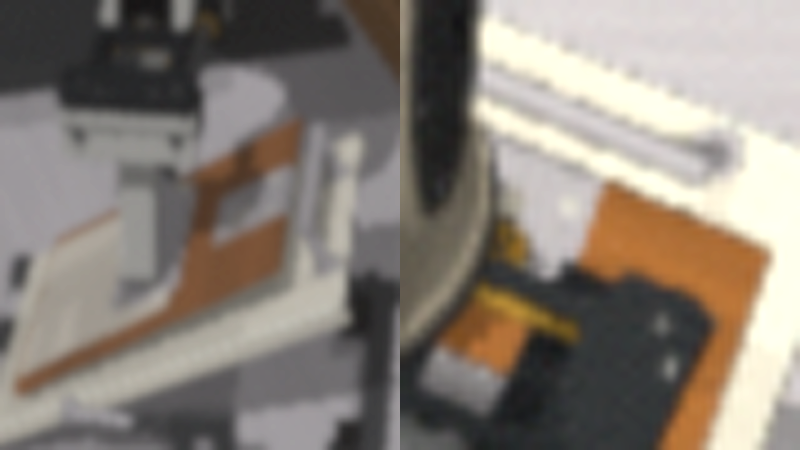

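View pics/s15.png

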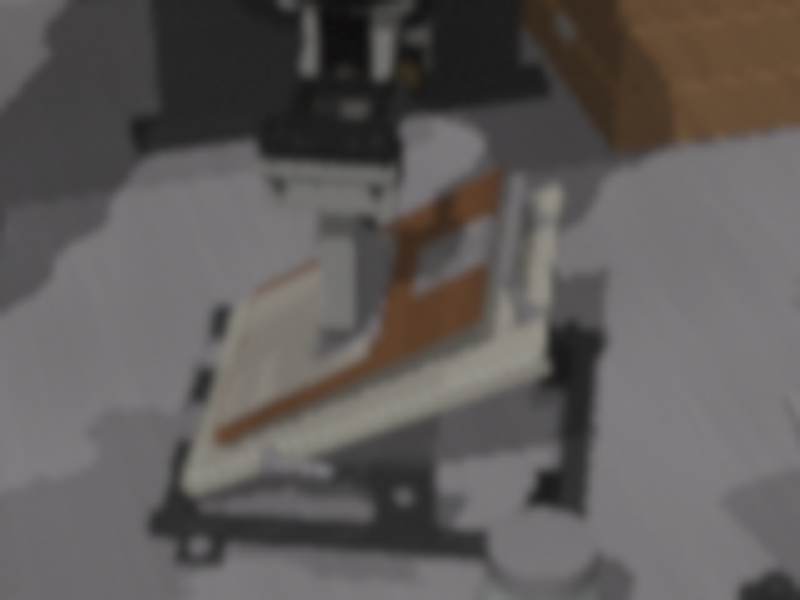

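```bash
cat > cor.py <<'E'
from h import *
import sys
tag=sys.argv[1]
th=.47;y=np.radians(-22.4)
e=np.array([np.cos(y),np.sin(y),0]);l=np.array([-e[1],e[0],0]);up=np.array([0,0,1.])
sx=np.cos(th)*e+np.sin(th)*up;n=-np.sin(th)*e+np.cos(th)*up
B=np.array([587,137.5,99])
T=load('top'+tag);S=load('side'+tag)
def tri(qt,qs):
    o1,d1=ray(T,*qt);o2,d2=ray(S,*qs);o1=o1*1000;o2=o2*1000
    s=np.linalg.lstsq(np.c_[d1,-d2],o2-o1,rcond=None)[0];a=o1+s[0]*d1;b=o2+s[1]*d2;p=(a+b)/2-B
    return (p@sx).round(1),(p@n).round(1),(p@l).round(1),'gap',np.linalg.norm(a-b).round(1)
def orange(im):
    h=cv2.cvtColor(im['frame'],cv2.COLOR_RGB2HSV);return ((h[...,1]>110)&(h[...,0]>3)&(h[...,0]<20)&(h[...,2]>50)).astype(np.uint8)
for q in sys.argv[2:]:
    v=[float(x) for x in q.split(',')];print(q,tri(v[:2],v[2:]))
for nm,im,box in (('t',T,(225,180,280,290)),('s',S,(275,155,345,230))):
    m=orange(im);M=np.zeros_like(m);u0,v0,u1,v1=box;M[v0:v1,u0:u1]=m[v0:v1,u0:u1]
    cs,_=cv2.findContours(M,cv2.RETR_EXTERNAL,cv2.CHAIN_APPROX_NONE);c=max(cs,key=cv2.contourArea)
    ap=cv2.approxPolyDP(c,2.5,True)[:,0];print(nm,cv2.contourArea(c),ap.tolist())
E
python3 cor.py 14;python3 cor.py 15
```

```text
t 304.0 [[249, 203], [246, 212], [256, 213], [262, 218], [245, 267], [266, 210]]
s 281.5 [[340, 167], [322, 176], [317, 202], [294, 214], [337, 194], [337, 186], [325, 191], [323, 185], [326, 178], [339, 172]]
t 312.0 [[250, 206], [245, 214], [260, 221], [245, 270], [265, 215]]
s 289.0 [[338, 165], [320, 175], [317, 196], [311, 204], [284, 217], [333, 194], [335, 185], [322, 190], [321, 182], [325, 176], [338, 171]]
```

```bash
python3 cor.py 14 267.3,210,338,193 267.3,210,338,195| head -2;python3 cor.py 15 266.3,213,335.5,191.5 266.3,213,335,194|head -2
python3 - <<'E'
from h import *
im=load('side15');f=cv2.cvtColor(im['frame'],cv2.COLOR_RGB2BGR);b=cv2.resize(f[150:210,300:360],(600,600),interpolation=cv2.INTER_CUBIC)
cv2.imwrite('pics/q15.png',cv2.convertScaleAbs(b,alpha=1.5))
E
```

```text
267.3,210,338,193 (np.float64(36.7), np.float64(23.8), np.float64(-74.3), 'gap', np.float64(1.4))
267.3,210,338,195 (np.float64(34.4), np.float64(17.6), np.float64(-73.3), 'gap', np.float64(2.8))
266.3,213,335.5,191.5 (np.float64(31.9), np.float64(31.3), np.float64(-75.6), 'gap', np.float64(1.3))
266.3,213,335,194 (np.float64(28.5), np.float64(24.2), np.float64(-74.6), 'gap', np.float64(1.7))
```

View pics/q15.png

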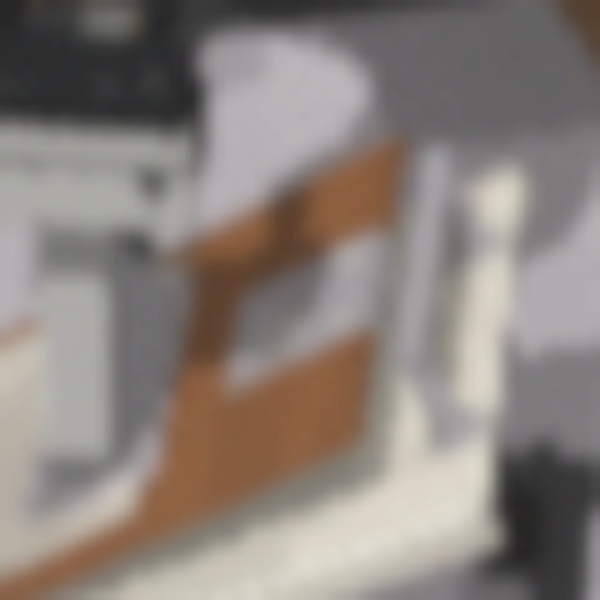

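The board now hangs free, slightly steeper than the panel, with the hole about over the head. Lowering square to the panel.

arm_command(
  motion=[
    [[1,0,3,0,0.7],[2,0,3,0,0.7],[1,0,3,0,0.7],[0,0,0,0,0.7]],
  ],
)

```text
time_s: 19.1
tool_pos: [0.534, 0.1594, 0.0892]
tcp_rot: [0.981, -0.195, -0.005, 0.005]
force: [-0.0, 0.8, -2.6]
width: 0.0801
```

```bash
python3 chk.py 16; python3 k.py 16
```

```text
grip s,n,l -46.994035940832674 34.19036920453105 0.02610760220592646 F [ 0.   1.  -3.5] Fs,Fn -1.930513409718445 -2.9720638972385096 w 0.07981556283992737
```

View pics/s16.png

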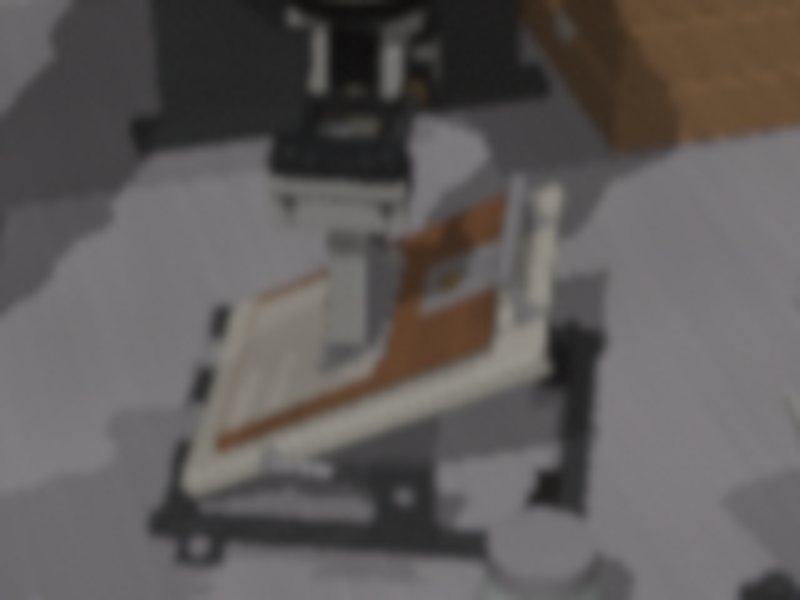

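View pics/k16.png

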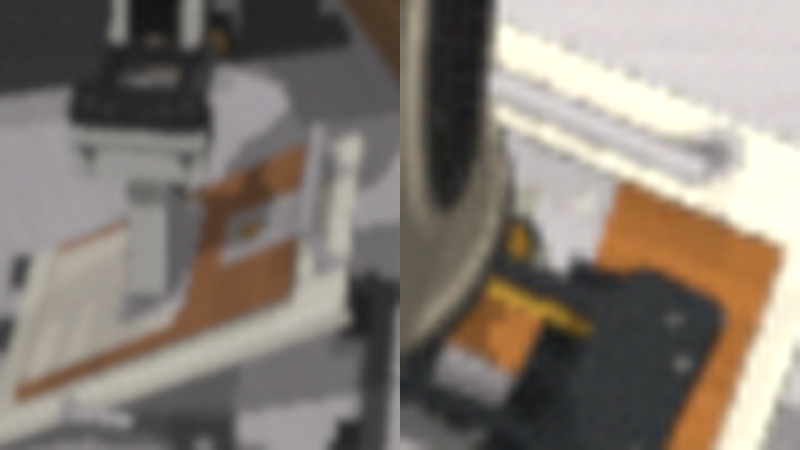

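The brass head now shows fully inside the keyhole at s16 (448,280), with no contact force. Pressing on to the face.

arm_command(
  motion=[
    [[1,0,1.5,0,0.7],[0.5,0,1.5,0,0.7],[0,0,0,0,0.7]],
  ],
)

```text
time_s: 19.58
tool_pos: [0.5356, 0.1588, 0.0864]
tcp_rot: [0.981, -0.195, -0.005, 0.005]
force: [-0.7, -0.1, -2.6]
width: 0.0798
```

```bash
python3 chk.py 17; python3 k.py 17
```

```text
grip s,n,l -46.84607301474998 30.810605943463415 0.15397092429407547 F [-0.2 -0.  -3.1] Fs,Fn -1.5415350401184171 -2.671484183730644 w 0.07994568190105165
```

View pics/s17.png

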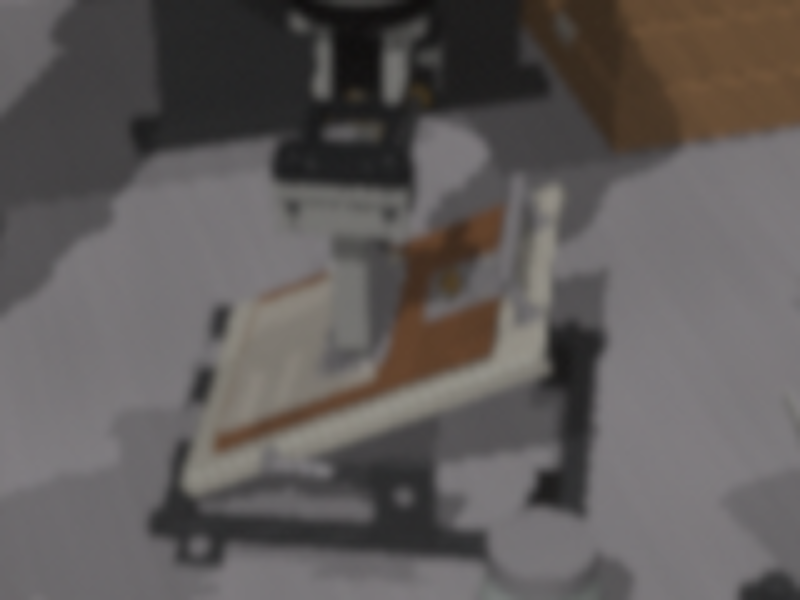

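arm_command(
  motion=[
    [[0.5,0,1,0,0.7],[0.5,0,1,0,0.7],[0,0,0,0,0.7]],
  ],
)

```text
time_s: 20.05
tool_pos: [0.5363, 0.1584, 0.085]
tcp_rot: [0.981, -0.195, -0.006, 0.004]
force: [-2.1, 0.6, 0.2]
width: 0.0801
```

```bash
python3 chk.py 18; python3 k.py 18
```

```text
grip s,n,l -46.68143976458692 29.131724386693598 -0.02100685483826562 F [-4.2 -1.4  5.6] Fs,Fn -0.41838824121530327 6.501246436427177 w 0.08008288714411371
```

View pics/k18.png

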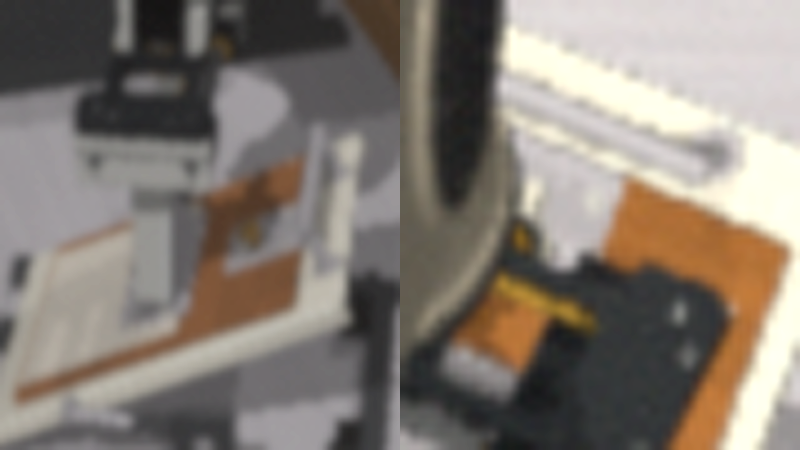

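The board lies flush, with about 9 N on the face and the panel still open. Easing off a little and pulling down along the panel.

arm_command(
  motion=[
    [[-0.5,0,-0.5,0,0.7],[-2.5,0,1.2,0,0.7],[-2.5,0,1.2,0,0.7],[-2.5,0,1.2,0,0.7],[-2,0,1,0,0.7],[0,0,0,0,0.7]],
  ],
)

```text
time_s: 20.9
tool_pos: [0.5261, 0.1625, 0.0801]
tcp_rot: [0.981, -0.195, -0.005, 0.005]
force: [0.8, -0.1, -3.2]
width: 0.0802
```

```bash
python3 chk.py 19; python3 k.py 19
```

```text
grip s,n,l -58.418588146310505 29.712014944938357 -0.06578086903988868 F [-0.8 -0.2 -3.2] Fs,Fn -2.0204820570575346 -2.5474033699606293 w 0.07979313145421219
```

View pics/k19.png

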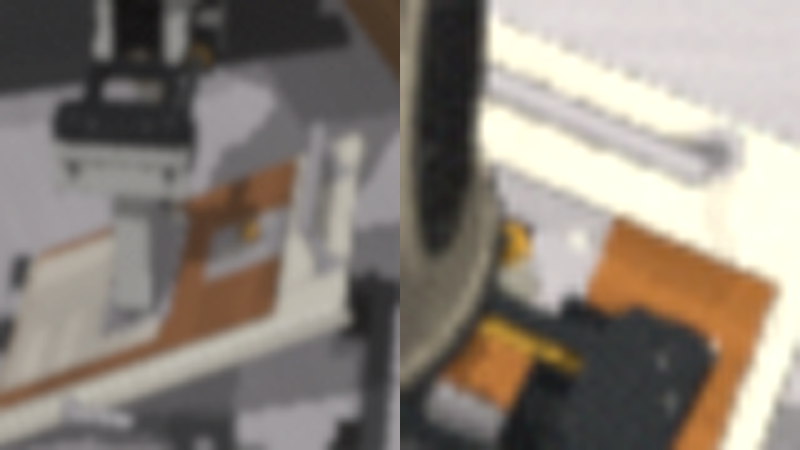

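The head now sits in the slot, with the hole visible below it. Continuing to the slot's end.

arm_command(
  motion=[
    [[-2,0,1,0,0.7],[-2,0,1,0,0.7],[-1,0,0.5,0,0.7],[0,0,0,0,0.7]],
  ],
)

```text
time_s: 21.5
tool_pos: [0.5225, 0.164, 0.078]
tcp_rot: [0.981, -0.196, -0.004, 0.005]
force: [1.2, -0.5, -3.3]
width: 0.0803
```

```bash
python3 k.py 19
```

```text
grip s,n,l -63.14172718972734 29.611785796109213 -0.0787175181215089 F [ 1.2 -0.5 -3.3] Fs,Fn -0.3176124704961432 -3.4956694417516156 w 0.08031097864747404
```

arm_command(
  motion=[
    [[-1,0,0.5,0,0.7],[-1,0,0.5,0,0.7],[0,0,0,0,0.7]],
  ],
)

```text
time_s: 21.88
tool_pos: [0.5225, 0.1641, 0.0779]
tcp_rot: [0.981, -0.196, -0.003, 0.004]
force: [1.9, -0.2, -2.5]
width: 0.0801
```

```bash
python3 chk.py 20; python3 k.py 20
```

```text
grip s,n,l -63.331954737974606 29.48894514470075 0.03841784712126874 F [ 3.2 -2.5 -0.1] Fs,Fn 3.4460330668512493 -1.8133218978105756 w 0.07997583307568093
```

View pics/k20.png

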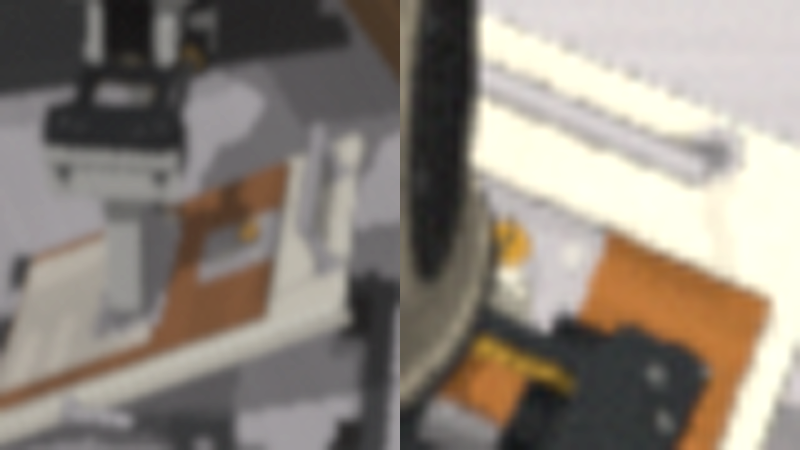

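Resistance at 16.6 mm of travel. One firmer tug to confirm it's home.

arm_command(
  motion=[
    [[-2.5,0,1.2,0,0.7],[-2.5,0,1.2,0,0.7],[-2.5,0,1.2,0,0.7]],
  ],
)

```text
time_s: 22.35
tool_pos: [0.5217, 0.1647, 0.0773]
tcp_rot: [0.98, -0.197, 0.003, 0.003]
force: [7.7, -7.7, 13.1]
width: 0.08
```

```bash
python3 k.py 20;python3 - <<'E'
from h import *
plan((520,165,77),-112.4,1,.7)
E
```

```text
grip s,n,l -64.42491552551643 29.436704201517422 0.27065535453722295 F [ 7.7 -7.7 13.1] Fs,Fn 14.861173125122466 7.13990352908759 w 0.07998518770699069
pos [521.7 164.7  77.3] yaw -112.7 tiltz [ 0.0046 -0.008  -1.    ] step 1.7 F [ 7.7 -7.7 13.1] w 80.0
[[np.float64(-1.7), np.float64(0.4), np.float64(0.3), np.float64(-0.006), 0.7]]
```

Hard stop at about 15 N, so the screw is home. Relaxing, opening and retreating.

arm_command(
  motion=[
    [[0.3,0,-0.3,0,0.7],[0,0,0,0,0.7],[0,0,0,0,1],[0,0,0,0,1],[0,0,0,0,1]],
  ],
)

```text
time_s: 22.98
tool_pos: [0.5209, 0.1652, 0.0773]
tcp_rot: [0.98, -0.197, 0.002, 0.003]
force: [-0.4, -0.1, 0.0]
width: 0.0937
```

```bash
python3 chk.py 21; python3 k.py 21
```

```text
grip s,n,l -65.08474384920368 29.86016986480399 0.39506345975266494 F [ 0.  -0.6 -0. ] Fs,Fn 0.21037254482176324 -0.11831986890354347 w 0.09422777842907336
```

View pics/s21.png

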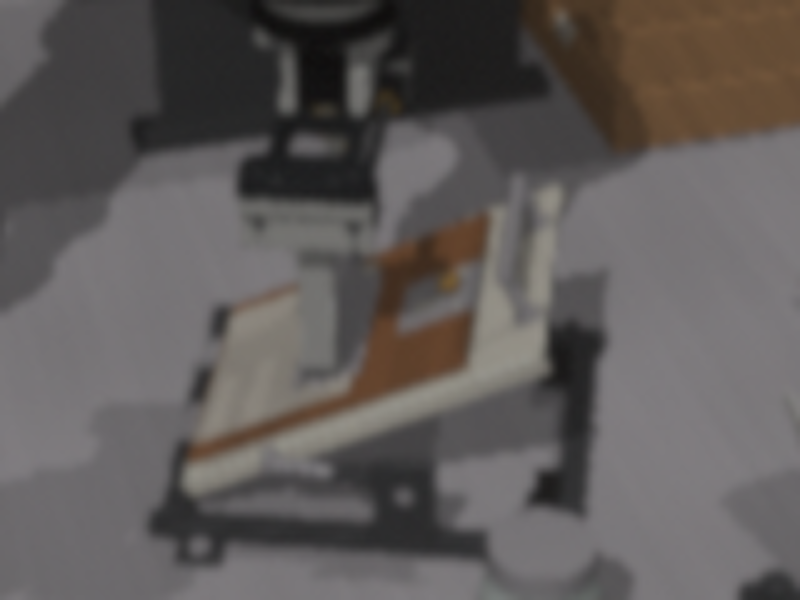

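View pics/t21.png

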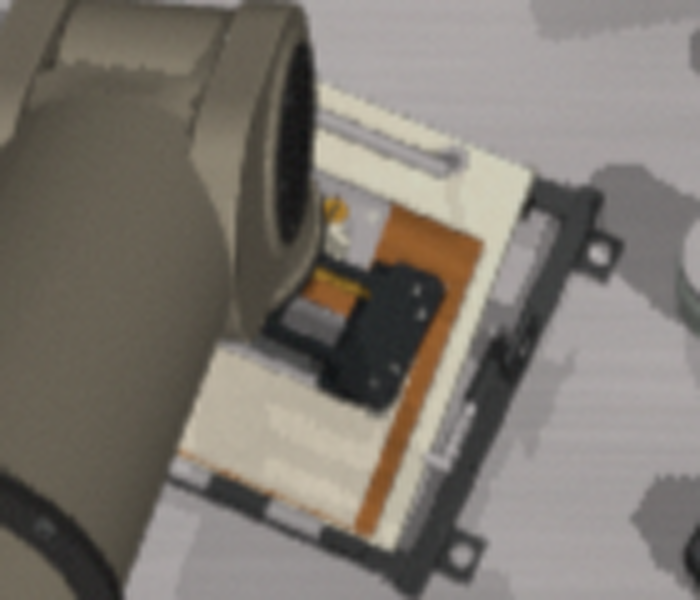

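The board hangs flush and straight, with the head on the slot. Retreating upward and aside for a clear look.

arm_command(
  motion=[
    [[0,0,-4,0,1],[0,0,-10,0,1],[0,0,-20,0,1],[0,0,-30,0,1],[0,0,-40,0,1],[0,0,-40,0,1],[-5,25,-10,0,1],[-5,35,0,0,1],[-5,40,0,0,1],[-5,40,0,0,1],[0,40,0,0,1],[0,40,0,0,1],[0,30,0,0,1],[0,10,0,0,1],[0,0,0,0,1],[0,0,0,0,1]],
  ],
)

```text
time_s: 25.08
tool_pos: [0.4021, -0.0743, 0.2467]
tcp_rot: [0.98, -0.201, 0.003, -0.002]
force: [-0.1, 0.3, -0.4]
width: 0.0934
```

```bash
python3 chk.py 22
python3 - <<'E'
from h import *
a=load('top22');b=load('top0');f=cv2.cvtColor(a['frame'],cv2.COLOR_RGB2BGR)
cv2.imwrite('pics/full22.png',f)
C=cloud(a)
E
```

```text
(no output)
```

View pics/full22.png

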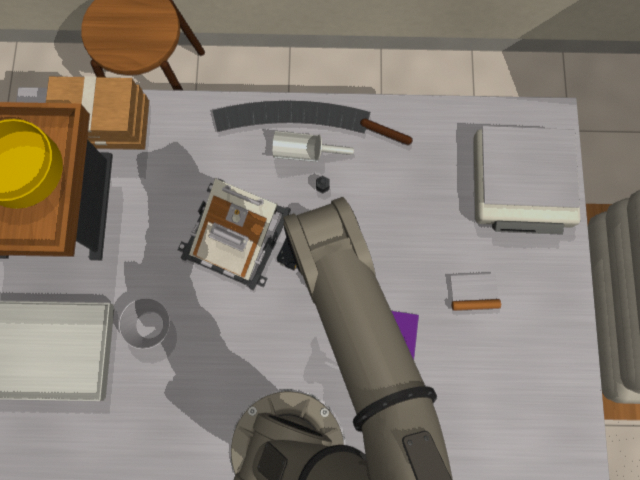

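View pics/t22.png

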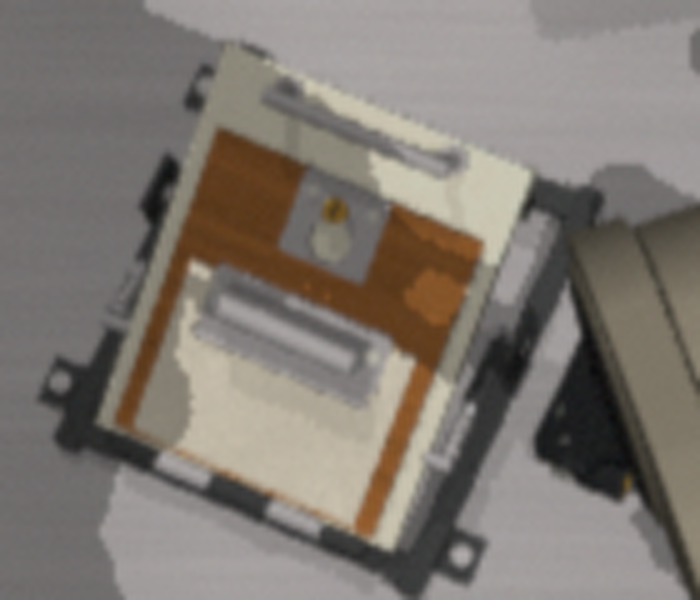

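View pics/s22.png

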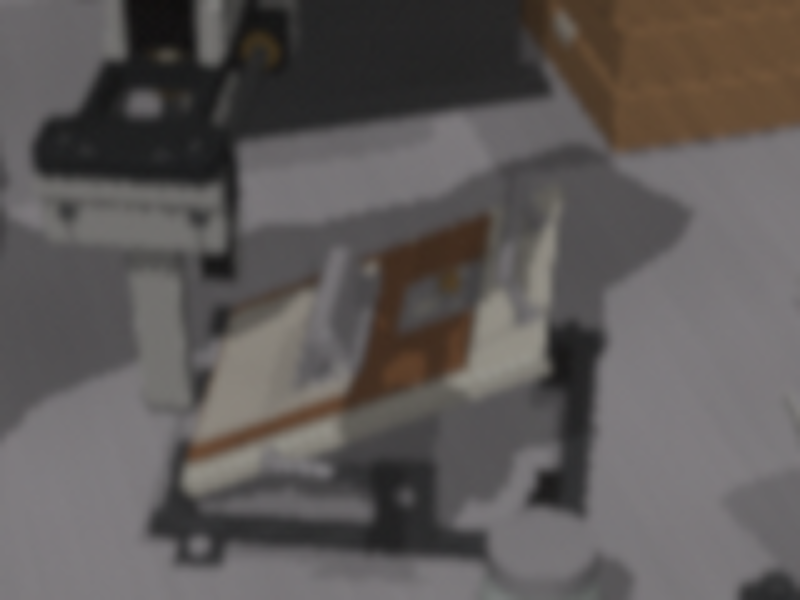

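The board hangs straight. The head-to-top-edge distance of about 16.5 mm matches the expected home value. Jar and large weight are hidden from above, so I'll check them in the side view.

View pics/side22.png

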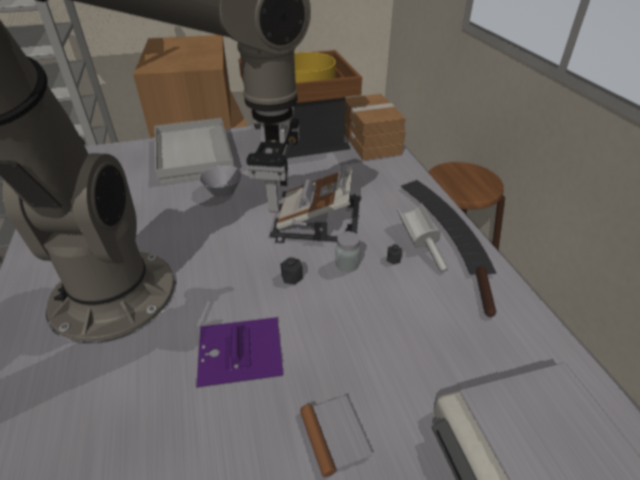

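Run:
```python
from h import *
a=load('side0');b=load('side22')
for n,(u,v,w,h) in dict(jar=(330,230,35,45),big=(278,255,28,32),small=(384,242,22,25),scraper=(295,390,85,90)).items():
    g=lambda i:cv2.cvtColor(i['frame'],cv2.COLOR_RGB2GRAY)
    t=g(a)[v:v+h,u:u+w];R=g(b)[v-10:v+h+10,u-10:u+w+10]
    r=cv2.matchTemplate(R,t,cv2.TM_CCOEFF_NORMED);print(n,cv2.minMaxLoc(r)[1],cv2.minMaxLoc(r)[3])
```

```text
jar 0.794583261013031 (10, 11)
big 0.9997817873954773 (10, 10)
small 0.9997705221176147 (10, 10)
scraper 0.9993141889572144 (10, 10)
```

Nothing on the bench has shifted: the jar's weaker match comes from the changed background behind it. Handing in.

Run:
```python
from h import *
finish_job(); print(state()['time_s'])
```

```text
the job is handed in; nothing more can be done
the job is handed in; nothing more can be done
```

The stand is open by itself and the clipboard is hanging on it straight, let go, with the screw at the end of the slot. I handed the job in at about 25 s of the 64 s allowed.

**How it went:** I lifted the handle along its arc until the panel stood open. The tool cannot tilt, so I gripped the clip bar across its 80 mm width, not along x as advised, and let the board pivot as it came down. I slid it under the handle bar and lowered the keyhole over the screw head. The first try caught the rim on the head, because the hole was about 5 mm too far up the slope. I lifted slightly, shifted it down and it passed. I then slid the board down until it stopped hard at about 15 N.

**Last checks:**
- **Panel:** it measured 26.6° open before hanging and looked unchanged in the pictures afterwards.
- **Board:** it lies flush and straight. The screw head is about 16.5 mm from the top edge in the top view, as expected when home.
- **Slide distance:** the tool moved about 17.7 mm under the pull, against the nominal 18 mm.
- **Other things:** the two weights and the scraper matched their starting images exactly. The jar also matched in position to within a pixel, but its image match was weaker (0.79), because the view behind it changed. I checked the scoop and bowl only by eye, and they looked unmoved.

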